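# Reload the counter sauce dispenser

### The arm

A 6-joint arm with a two-finger parallel gripper is mounted at the origin on the work surface. World frame = base frame: x ahead of the robot, y to its left, z up, the work surface at z = 0. Lengths are in mm, angles in rad, forces in N, time in s.
With the tool pointing down it reaches from about 350 to 975 mm from the base axis. Payload 7.1 kg.
Tool frame: the origin (TCP) lies at the very end of the fingers, on their centre line; the grasp point (between the pads) lies 19 mm behind it; y points along the fingers, x is the direction in which the jaws open and shut, and the axes are right-handed (so a half turn about y gives the same grasp; the last joint's range is limited). The gripper opens to 88 mm and grips with 3 to 60 N. Pads are 20 mm wide; open, the fingers measure 115 mm over their backs; the gripper's body (75 mm by 178 mm) begins 61 mm behind the grasp point.
Start: joints at [-1.19, 0.423, 1.63, -0, 1.089, -0.019], TCP at [243.287, -575.688, 222.675] pointing down, gripper open.
Joint ranges: [-3, 3], [-0.9, 2.11], [0.09, 2.58], [-1.31, 4.45], [0.11, 2.69], [-2.54, 2.54]. Speed limits (rad/s): [2.39, 2.39, 3.01, 3.14, 3.14, 3.14].

### API

Orientations are given as a rotation vector (axis times angle).
In Python, from workcell import ctrl gives the robot as it stands. The module is installed in compiled form; this text tells all that it offers.
- The arm moves only by the tool jog_arm, never from a script. Its argument "steps" is a list of rows, each an object with "turn": the turn, a rotation vector about the world's x, y, z scaled (see below), a list of three; "dp": the shift along the world's x, y, z scaled (see below), a list of three; "claw": the opening, from 0 (shut) to 1 (fully open). In form: [{"turn": [wx, wy, wz], "dp": [x, y, z], "claw": claw}, ...]. A call has 1 to 12 rows; each row is the pose to reach, as a shift and turn from the pose measured when the call began, turning the shorter way round; what a row does not reach only later rows make up. The controller multiplies each number of a shift by 80 mm and each number of a turn by pi rad. A row lasts 1/12 s, in which the tool goes at most 41.7 mm and 7.16 degrees, less where a joint would pass 70% of its speed; a pose out of reach is approached as far as the arm can. A call with a number of a shift or a turn outside -1 to 1 is refused whole. A call with a gripper value outside its range is refused whole. The fingers move at their own pace and stop on an object; the grip force is fixed at half the most. Time passes only in rows, so rows that repeat a pose let the fingers close. It gives the time, the measured TCP pose, the force and the opening at its end, in the units of the state.
- ctrl.get_obs(): the state, without advancing time (a new reading comes with each control period).
- ctrl.get_image(name): name is "scene" or "top" or "wrist"; returns a dict with "img" (420x560x3 uint8, red, green, blue), "range_z" (420x560 float32, mm along the optical axis (not along the pixel's ray), 0 where there is no reading), "fovy" (degrees; the focal length in pixels is half the picture's height over the tangent of half this angle, whatever the lens; pixels are square), "cx", "cy" (the principal point, pixels), "camera_from_world" (4x4, takes a point from world to camera coordinates); the wrist camera has in their place "hand_eye" (4x4, takes a point from camera to tool coordinates, whose origin is the TCP and whose axes are the tool frame's). Camera axes: x right, y down, z forward; pixel columns grow to the right and rows downward; lengths in mm; the calibration is good to about 2 mm. A picture is of the moment at which its call begins: read the wrist's pose just before it.
- ctrl.close_job(): hands the job in, once; it reports no verdict.
The state is a dict: "t": time; "qpos": joint angles; "qvel": joint speeds; "joint_torque": joint torques, N m; "ee_pos": TCP position; "orientation": TCP orientation; "ft_force": force on the tool from outside, world axes, zero at the start; "moment": the same for the moment, N m; "width": finger opening in mm.
Only numpy, scipy, OpenCV 4.12 (cv2) and the standard library are available. Lean on these libraries where they do the work, as an engineer would, in place of code of your own. Each camera call takes 0.05 s, during which the arm holds its last target.

### The job

Load the brown chocolate cartridge into the sauce dispenser: swing the red-tabbed pawl up and over so that it stays clear of the teeth, draw the toothed rod back, and lay the cartridge in the cradle with its nozzle out through the notch. With the pawl down in the teeth again, press the rod in firmly until you feel the spring behind the piston give, so that the pawl keeps the cartridge pinched against the nozzle plate. Do not crush it; leave the pink cartridge, the cup under the nozzle and the jar where they are.

Things in the scene. Friction and masses are not known exactly. Their poses are not given: they have to be found in the camera images.
- dispenser: White and silver counter-top sauce dispenser, fixed. Origin on the counter, z up. Rod and cradle share one axis along y, at x 0, 110 mm high; +y is the way the rod is drawn out. Base 84 mm wide, y -255 to 125 mm. Rod guides 60 mm wide, 130 mm high at y 30 to 40 and 100 to 110 mm. An unused black feed lever hangs on its +x side, below 90 mm. The nozzle end with its drip grid is at -y.
- notch (a point): On the inner face of the dispenser's nozzle plate (y -165 mm) at axis height. The plate is 8 mm thick, 70 mm wide, 136 mm high, with a 22 mm wide notch open at the top. From it the cradle, two thin round rails 14 mm either side of the axis, open above and at the sides, runs along +y; the rails are 24 mm below the axis at their lowest and lie within 19 mm of it sideways.
- pawl_pivot (a point): Pivot of the ratchet pawl, at dispenser y 85 mm, 122 mm high, between two cheeks 23 mm wide over all, 24 mm long, 132 mm high. The pawl's nose points to -y, onto the rod's teeth (7 mm apart). Down, it lets the rod be pushed in (-y), clicking, but locks it against drawing out; while the rod pulls on it, it is harder to lift.
- pawl (a joint): Swing of the pawl, rad. 0 = down between the teeth; about 0.1 = its nose rests on a tooth; 1.15 = up and over, leaning back on its stop. No spring: the 70 g pawl falls to either side of its balance point near 0.7. Beyond 0.9 it stays up; let go below 0.5 it drops onto the rod.
- tab (a point): Centre of the pawl's red thumb tab, 34 mm wide across the rod, 24 mm long, 6 mm thick, 38 mm from the pivot. Pawl down: dispenser y 66 mm, 155 mm high, leaning 30 degrees from upright to -y, spanning heights 143 to 167 mm. Pawl at 1.15: y 107 mm, 153 mm high, leaning 36 degrees to +y, end at y 118 mm. Pushed along +y it swings the pawl up and over; pushed along -y, back down.
- rod (a joint): Travel of the toothed rod along dispenser +y, m: 0 = fully in, 0.115 = fully out, at a stop. Friction about 3 N plus 25 N per m/s. Free length between nozzle plate and piston face = 40 mm + travel, so 155 mm fully out; a cartridge needs 124 to 136 mm of it.
- handle (a point): Centre of the rod's upright black handle: a round grip 16 mm in diameter from 120 to 172 mm above the counter (this point is 150 mm up), on the rod's outer end at dispenser x 0, y = 185 mm + rod travel.
- piston: White piston, 36 mm across, on the rod's inner end, on a spring: 2 N at first, 0.9 N/mm, 14 mm of give, then solid. Its face (not the body's origin) is at dispenser y = -125 mm + rod travel + squeeze. It meets the plug of a home cartridge at rod travel 84 to 96 mm; pushing on with 14 to 20 N squeezes it 10 mm or more. Let go, the rod backs off up to one tooth (7 mm) until the pawl holds it.
- cradle_center (a point): Where a cartridge's centre lies when it is home, on the rails with its shoulder against the nozzle plate: dispenser y -105 mm, 110 mm high.
- cradle_nozzle (a point): Where the tip of its nozzle then lies, outside the plate: dispenser y -199 mm, 110 mm high.
- choc_center (a point): Centre of the chocolate cartridge: rigid white tube with a dark brown sleeve, 42 mm in diameter, body 120 mm long, 0.2 kg, lying along its own y, nozzle to its -y. From its rear end (+y) a grey plug 33 mm across, too stiff to move, stands out 4 to 16 mm, as it was filled. Starts in one of two places of a low tray, 30.5 mm up, on two rails within 19 mm of its axis sideways, tops 14 mm high.
- choc_nozzle (a point): Tip of the chocolate cartridge's nozzle (34 mm long, 17 mm thick at its root), 94 mm from the cartridge's centre along its own -y.
- pink_center (a point): Centre of the same cartridge with a pink sleeve, in the tray's other place, 100 mm beside the brown one (58 mm clear between them). Leave it there.
- cup: Small white paper cup, 65 mm in diameter, 62 mm high, on the drip grid under the nozzle end of the dispenser. Origin: centre of its underside. Leave it there.
- jar: Amber jar, yellow lid, 68 mm in diameter, 85 mm high, standing on the counter. Bystander.
Mind the look-alikes: they are no part of the job. Leave any turquoise or yellow look-alike of the part that bears choc_center alone.

How it is judged:
By the outcome, as a careful person would: the job done as asked, in the order asked, and still so for the second after the job is handed in, with the robot touching nothing.
It also fails if it takes over 64 s, if anything falls off the work surface, if the arm or the gripper's body presses on something with over 40 N, if the wrist force passes 120 N, or if a joint passes its speed limit or range.

## Working session

There is one attempt and no reset: what is moved stays moved. The work goes in short steps, Python scripts to look and compute and a tool call to move; the robot and the scene stay as the last step left them, time stands still between calls to the robot, and variables do not carry over. Pictures are saved under pics/ and viewed, and the job is handed in when it is done.

Besides the shell and the picture viewer there is one more tool, called after "Emit:" by a JSON object that holds its "op" and its "data", one argument or row to a line. jog_arm: Moves the arm, as the interface text tells. Its arguments: {"type":"object","properties":{"steps":{"type":"array","items":{"type":"object","properties":{"turn":{"type":"array","items":{"type":"number"}},"dp":{"type":"array","items":{"type":"number"}},"claw":{"type":"number"}}}}},"required":["steps"]}

```bash
mkdir -p pics
cat > h.py <<'E'
import numpy as np, cv2
from scipy.spatial.transform import Rotation as R
from workcell import ctrl
def grab(n,save=None):
    o=ctrl.get_obs(); d=ctrl.get_image(n)
    f=210/np.tan(np.radians(d['fovy'])/2)
    if n=='wrist':
        T=np.eye(4);T[:3,:3]=R.from_rotvec(o['orientation']).as_matrix();T[:3,3]=o['ee_pos']
        W=T@d['hand_eye']
    else: W=np.linalg.inv(d['camera_from_world'])
    d['W']=W;d['f']=f
    if save: cv2.imwrite('pics/'+save,d['img'][:,:,::-1])
    return d
def pts(d,u,v,z=None):
    u=np.asarray(u);v=np.asarray(v)
    if z is None: z=d['range_z'][v.astype(int),u.astype(int)]
    p=np.stack([(u-d['cx'])/d['f']*z,(v-d['cy'])/d['f']*z,z],-1)
    return p@d['W'][:3,:3].T+d['W'][:3,3]
def ray(d,u,v,h):
    r=d['W'][:3,:3]@np.array([(u-d['cx'])/d['f'],(v-d['cy'])/d['f'],1]);c=d['W'][:3,3]
    return c+r*(h-c[2])/r[2]
def cloud(d):
    v,u=np.mgrid[0:420,0:560];P=pts(d,u,v);P[d['range_z']<=0]=np.nan;return P
E
python3 - <<'E'
from h import *
for n in ['scene','top','wrist']:
    d=grab(n,n+'0.png');print(n,d['W'][:3,3].round(),d['f'])
print(ctrl.get_obs())
E
```

```text
scene [1281. -386.  969.] 432.7110928923446
top [ 341.   99. 1747.] 498.5529854847529
wrist [ 311. -547.  384.] 302.4510869225743
{'t': 0.15, 'qpos': array([-1.18996080e+00,  4.23673673e-01,  1.63050970e+00,  1.27344245e-05,
        1.08861798e+00, -1.90043948e-02]), 'qvel': array([ 0.00104573, -0.00423799, -0.00222159,  0.00042332,  0.00016526,
        0.00068215]), 'joint_torque': array([-6.95058079e-04, -5.44981349e+01, -2.73919630e+01,  6.43444550e-02,
        2.04289943e-02, -7.53192444e-05]), 'ee_pos': array([ 243.15467777, -575.28214244,  222.07691572]), 'orientation': array([-1.3715202 ,  0.91055331, -0.90892661]), 'ft_force': array([ 0.09666098, -0.4172276 , -0.33609641]), 'moment': array([ 0.05653728, -0.02630079,  0.02616921]), 'width': 87.69933035207367}
```

View pics/scene0.png

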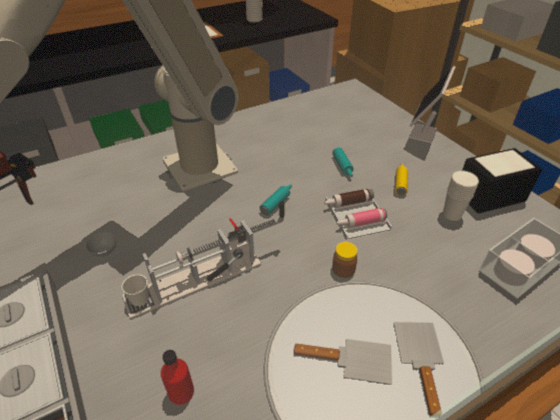

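View pics/top0.png

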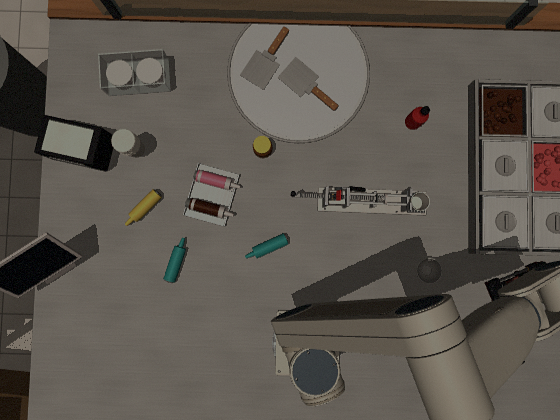

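View pics/wrist0.png

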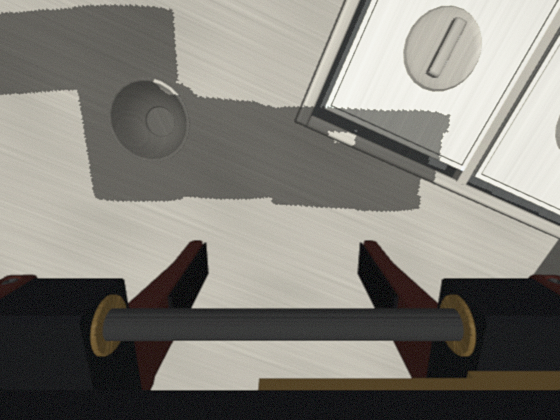

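The top view shows the dispenser at (318–428, 200), with its cup at (420,202) and the handle at (293,194). The brown cartridge is in the tray at (207,208) and the pink one at (213,180). The turquoise ones at (175,260) and (268,246) and the yellow one at (143,208) are loose look-alikes. The brown cartridge in the tray is the one that fits the description. I'll measure coarsely first and confirm with a crop.

Run:
```python
from h import *
d=grab('top')
im=d['img'];c=im[150:230,170:440][:,:,::-1]
cv2.imwrite('pics/topcrop.png',cv2.resize(c,None,fx=2.9,fy=2.9,interpolation=cv2.INTER_CUBIC))
s=grab('scene')
c=s['img'][170:320,110:400][:,:,::-1]
cv2.imwrite('pics/scenecrop.png',cv2.resize(c,None,fx=2.7,fy=2.7,interpolation=cv2.INTER_CUBIC))
for n,(u,v,h) in dict(handle=(293,194,172),cup=(420,202,62),tab=(338,196,160),choc=(207,208,51),chocnoz=(232,213,35),pink=(213,180,51),jar=(262,146,85)).items(): print(n,ray(d,u,v,h).round())
P=cloud(d)
# dispenser points: height hist
q=P[175:225,280:440].reshape(-1,3);q=q[q[:,2]>90];print(len(q),q.mean(0))
m=cv2.PCACompute(q[:,:2].astype(np.float32),None);print(m[1])
```

```text
handle [497.  63. 172.]
cup [ 491. -371.   62.]
tab [495. -81. 160.]
choc [454. 353.  51.]
chocnoz [440. 269.  35.]
pink [551. 335.  51.]
jar [666. 169.  85.]
989 [ 495.85389608 -141.55528074  115.57132902]
[[ 0.01667242  0.99986106]
 [ 0.99986106 -0.01667242]]
```

View pics/topcrop.png

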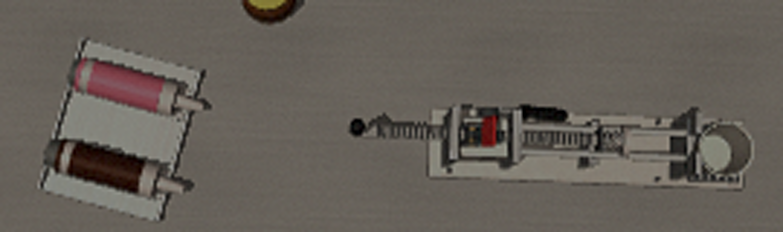

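View pics/scenecrop.png

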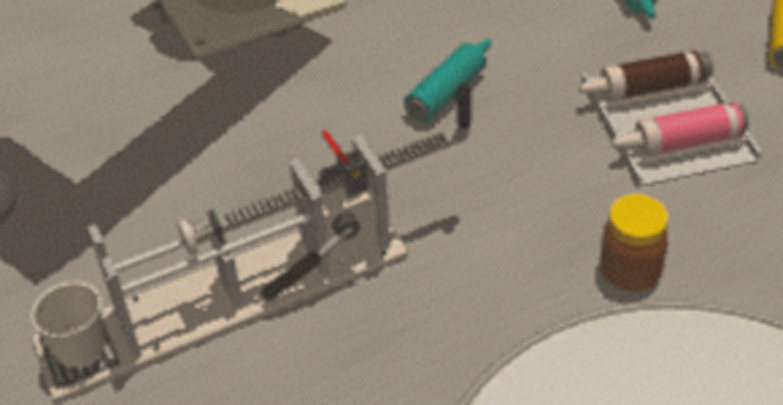

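Run:
```python
from h import *
o=ctrl.get_obs();M=R.from_rotvec(o['orientation']).as_matrix();print(M.round(3));print(o['t'])
d=ctrl.get_image('wrist');print(d['hand_eye'].round(3),d['cx'],d['cy'])
```

```text
[[ 0.389 -0.     0.921]
 [-0.921  0.001  0.389]
 [-0.001 -1.    -0.   ]]
0.25
[[ 1.00000e+00 -0.00000e+00 -1.00000e-03  8.30000e-02]
 [ 1.00000e-03 -2.72000e-01  9.62000e-01 -1.62421e+02]
 [-0.00000e+00 -9.62000e-01 -2.72000e-01  7.39630e+01]
 [ 0.00000e+00  0.00000e+00  0.00000e+00  1.00000e+00]] 282.6265770206225 210.4871668023431
```

Emit:
{"op": "jog_arm", "data": {
  "steps": [
    {"dp":[0.5,0.9,0.3],"turn":[0,0,0.06],"claw":0},
    {"dp":[0.5,0.9,0.3],"turn":[0,0,0.06],"claw":0},
    {"dp":[0.5,0.9,0.3],"turn":[0,0,0.06],"claw":0}
  ]
}}

```text
t: 0.55
ee_pos: [285.2, -499.7, 247.7]
orientation: [-1.431, 0.762, -0.762]
ft_force: [0.4, -0.0, 0.7]
width: 71.5
```

Emit:
{"op": "jog_arm", "data": {
  "steps": [
    {"dp":[0.5,1,0.2],"turn":[0,0,0.08],"claw":0},
    {"dp":[0.5,1,0.2],"turn":[0,0,0.08],"claw":0}
  ]
}}

```text
t: 0.72
ee_pos: [319.9, -429.9, 261.5]
orientation: [-1.493, 0.571, -0.57]
ft_force: [1.6, 0.6, 1.1]
width: 57.9
```

Emit:
{"op": "jog_arm", "data": {
  "steps": [
    {"dp":[0.5,1,0.2],"turn":[0,0,0.08],"claw":0},
    {"dp":[0.5,1,0.2],"turn":[0,0,0.08],"claw":0}
  ]
}}

```text
t: 0.88
ee_pos: [356.8, -355.5, 276.5]
orientation: [-1.537, 0.375, -0.374]
ft_force: [0.9, -0.1, 0.7]
width: 44.5
```

Emit:
{"op": "jog_arm", "data": {
  "steps": [
    {"dp":[0.5,1,0.2],"turn":[0,0,0.08],"claw":0},
    {"dp":[0.5,1,0.2],"turn":[0,0,0.08],"claw":0}
  ]
}}

```text
t: 1.05
ee_pos: [393.3, -281.8, 291.3]
orientation: [-1.562, 0.179, -0.178]
ft_force: [0.4, 0.3, 0.4]
width: 31.2
```

Emit:
{"op": "jog_arm", "data": {
  "steps": [
    {"dp":[0.5,1,0.2],"turn":[0,0,0.08],"claw":0},
    {"dp":[0.5,1,0.2],"turn":[0,0,0.08],"claw":0}
  ]
}}

```text
t: 1.22
ee_pos: [429.8, -208.2, 306.3]
orientation: [-1.57, -0.018, 0.018]
ft_force: [1.2, -0.4, -0.2]
width: 17.7
```

Emit:
{"op": "jog_arm", "data": {
  "steps": [
    {"dp":[0.7,1,0.4],"turn":[0,0,0],"claw":0},
    {"dp":[0.7,1,0.4],"turn":[0,0,0],"claw":0},
    {"dp":[0.7,1,0.4],"turn":[0,0,0],"claw":0},
    {"dp":[0.7,1,0.4],"turn":[0,0,0],"claw":0},
    {"dp":[0.7,1,0.4],"turn":[0,0,0],"claw":0}
  ]
}}

```text
t: 1.63
ee_pos: [486.2, -127.7, 338.4]
orientation: [-1.571, -0.02, 0.019]
ft_force: [-0.1, 0.0, 0.4]
width: 0.5
```

Run:
```python
from h import *
d=grab('wrist','w1.png');print(ctrl.get_obs()['ee_pos'],ctrl.get_obs()['t'])
np.savez('w1.npz',**{k:d[k] for k in['img','range_z','W','f','cx','cy']})
```

```text
[ 485.43164564 -128.42136391  337.8993331 ] 1.6833
```

View pics/w1.png

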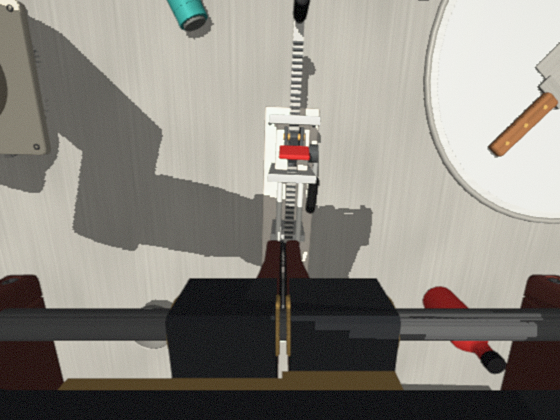

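Run:
```python
from h import *
d=dict(np.load('w1.npz'))
P=cloud(d)
c=d['img'][0:250,200:380][:,:,::-1];cv2.imwrite('pics/w1c.png',cv2.resize(c,None,fx=2.4*1,fy=2.4,interpolation=cv2.INTER_CUBIC))
for nm,(v0,v1) in dict(gB=(105,128),gA=(165,190)).items():
    q=P[v0:v1,255:330].reshape(-1,3);m=(q[:,2]>122)&(q[:,2]<136);q=q[m]
    print(nm,len(q),np.percentile(q,[1,50,99],axis=0).round(1).tolist(), q.mean(0).round(1))
hsv=cv2.cvtColor(d['img'],cv2.COLOR_RGB2HSV)
m=((hsv[...,0]<8)|(hsv[...,0]>172))&(hsv[...,1]>150)&(hsv[...,2]>80);m[:,:250]=0;m[:,340:]=0;m[:120]=0;m[190:]=0
q=P[m];print('tab',len(q),np.nanpercentile(q,[2,50,98],axis=0).round(1).tolist())
q=P[0:22,290:312];print(q[::3,::3,2].round(0))
g=q[q[...,2]>160];print('handle',np.percentile(g,[2,50,98],axis=0).round(1).tolist())
```

```text
gB 460 [[467.8, -54.8, 128.4], [497.1, -46.5, 130.3], [526.5, -41.1, 132.4]] [497.3 -46.5 130.3]
gA 428 [[467.5, -121.3, 123.1], [496.0, -115.5, 130.1], [525.7, -110.9, 131.8]] [ 496.3 -115.7  129.7]
tab 391 [[481.9, -88.7, 149.8], [498.2, -81.8, 163.2], [513.2, -75.8, 169.0]]
[[  1.  -0. 172. 172. 172. 171. 172.   1.]
 [ -1.   1. 169. 172. 173. 172. 169.  -2.]
 [ -0. 148. 163. 170. 170. 170. 159.   0.]
 [  1. 141. 156. 161. 163. 161.   0.   1.]
 [  2. 136. 151. 155. 154. 151.  -0.  -0.]
 [ -0. 131. 143. 147. 145. 141.  -0.  -0.]
 [  1. 123. 133. 137. 136. 127.  -0.   2.]
 [  1.   1. 125. 129. 127.   2.   1.   2.]]
handle [[492.2, 56.3, 160.9], [499.1, 58.4, 170.7], [506.1, 61.8, 173.7]]
```

View pics/w1c.png

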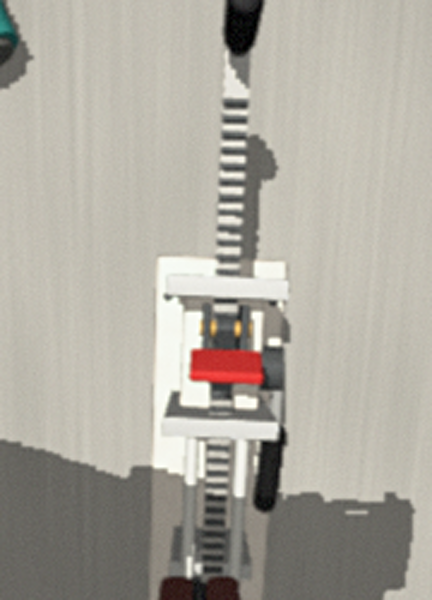

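Emit:
{"op": "jog_arm", "data": {
  "steps": [
    {"dp":[0.1,-1,-0.2],"turn":[0,0,-0.012],"claw":0},
    {"dp":[0.1,-1,-0.2],"turn":[0,0,-0.012],"claw":0}
  ]
}}

```text
t: 1.85
ee_pos: [492.7, -209.3, 321.7]
orientation: [-1.571, 0.011, -0.01]
ft_force: [0.1, -0.3, 0.4]
width: 0.5
```

Emit:
{"op": "jog_arm", "data": {
  "steps": [
    {"dp":[0,-1,-0.2],"claw":0,"turn":[0,0,0]},
    {"dp":[0,-1,-0.2],"claw":0,"turn":[0,0,0]}
  ]
}}

```text
t: 2.02
ee_pos: [491.0, -292.2, 304.7]
orientation: [-1.571, 0.013, -0.011]
ft_force: [0.9, -0.2, 0.2]
width: 0.5
```

Emit:
{"op": "jog_arm", "data": {
  "steps": [
    {"dp":[0,-1,-0.2],"claw":0,"turn":[0,0,0]},
    {"dp":[0,-1,-0.2],"claw":0,"turn":[0,0,0]},
    {"dp":[0,-1,-0.2],"claw":0,"turn":[0,0,0]},
    {"dp":[0,-1,-0.2],"claw":0,"turn":[0,0,0]}
  ]
}}

```text
t: 2.35
ee_pos: [488.4, -375.2, 286.7]
orientation: [-1.569, 0.019, -0.013]
ft_force: [1.6, -0.4, 0.1]
width: 0.7
```

Run:
```python
from h import *
d=grab('wrist','w2.png');print(ctrl.get_obs()['ee_pos'],ctrl.get_obs()['orientation'],ctrl.get_obs()['t'])
np.savez('w2.npz',**{k:d[k] for k in['img','range_z','W','f','cx','cy']})
```

```text
[ 488.99144233 -373.65079161  287.32569436] [-1.56902694  0.01735579 -0.01220723] 2.4
```

View pics/w2.png

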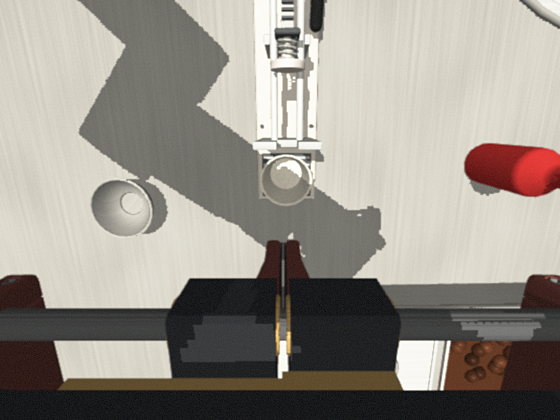

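Run:
```python
from h import *
d=dict(np.load('w2.npz'))
P=cloud(d)
c=d['img'][0:215,225:350][:,:,::-1];cv2.imwrite('pics/w2c.png',cv2.resize(c,None,fx=2.8,fy=2.8,interpolation=cv2.INTER_CUBIC))
q=P[135:155,240:335];m=(q[...,2]>125)&(q[...,2]<142)
g=q[m];print('plate',len(g),np.percentile(g,[1,50,99],axis=0).round(1).tolist())
row=np.nonzero(m.sum(0)>2)[0]+240;print(row)
L=g[g[:,0]<495];Rr=g[g[:,0]>495];print(L.mean(0),Rr.mean(0),L[:,0].min(),L[:,0].max(),Rr[:,0].min(),Rr[:,0].max())
# piston
q=P[40:75,260:315];g=q[(q[...,2]>100)];print('piston',np.percentile(g,[1,50,99],axis=0).round(1).tolist())
# rails: z 80..100, between
q=P[80:135,265:312].reshape(-1,3);g=q[(q[:,2]>75)&(q[:,2]<104)]
for lo,hi in((470,494),(494,520)):
  k=g[(g[:,0]>lo)&(g[:,0]<hi)];print(len(k),np.polyfit(k[:,1],k[:,0],1), k.mean(0))
```

```text
plate 423 [[458.4, -324.6, 127.2], [504.0, -320.2, 136.2], [527.3, -315.8, 137.9]]
[253 254 255 256 257 258 259 260 261 262 263 264 265 266 267 268 269 270
 271 272 273 274 275 276 298 299 300 301 302 303 304 305 306 307 308 309
 310 311 312 313 314 315 316 317 318 319 320 321]
[ 470.05200183 -319.58525687  135.45214482] [ 515.58059939 -320.5383556   135.67088723] 458.2316424137501 481.83336903708823 504.03840086048064 527.3929690970729
piston [[477.4, -246.2, 103.2], [494.6, -239.8, 119.3], [511.3, -218.6, 129.1]]
395 [1.86606374e-02 4.84635144e+02] [ 479.4028402  -280.39255288   93.10709249]
398 [1.71015157e-02 5.12368151e+02] [ 507.56604248 -280.80016669   93.04499347]
```

View pics/w2c.png

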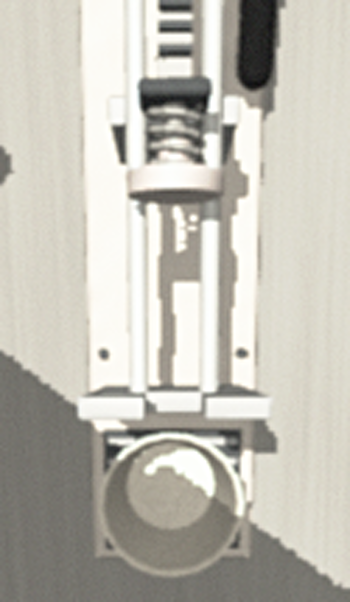

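Emit:
{"op": "jog_arm", "data": {
  "steps": [
    {"dp":[0,1,-0.3],"claw":0,"turn":[0,0,0]},
    {"dp":[0,1,-0.3],"claw":0,"turn":[0,0,0]}
  ]
}}

```text
t: 2.57
ee_pos: [488.4, -293.8, 263.5]
orientation: [-1.57, 0.019, -0.016]
ft_force: [-0.4, 0.6, -0.0]
width: 0.6
```

Emit:
{"op": "jog_arm", "data": {
  "steps": [
    {"dp":[0.1,1,-0.2],"claw":0,"turn":[0,0,0]},
    {"dp":[0.1,1,-0.2],"claw":0,"turn":[0,0,0]}
  ]
}}

```text
t: 2.73
ee_pos: [495.0, -211.3, 247.1]
orientation: [-1.569, 0.02, -0.016]
ft_force: [-0.1, 0.2, 0.2]
width: 0.6
```

Emit:
{"op": "jog_arm", "data": {
  "steps": [
    {"dp":[0,0.9,-0.2],"claw":0,"turn":[0,0,0]},
    {"dp":[0,0.9,-0.2],"claw":0,"turn":[0,0,0]},
    {"dp":[0,0.9,-0.2],"claw":0,"turn":[0,0,0]}
  ]
}}

```text
t: 2.98
ee_pos: [492.5, -133.4, 230.0]
orientation: [-1.567, 0.019, -0.01]
ft_force: [-0.2, -0.0, -0.8]
width: 0.1
```

Emit:
{"op": "jog_arm", "data": {
  "steps": [
    {"dp":[0.04,0.17,-1],"claw":0,"turn":[0,0,0]},
    {"dp":[0.04,0.17,-1],"claw":0,"turn":[0,0,0]},
    {"dp":[0.04,0.17,-1],"claw":0,"turn":[0,0,0]},
    {"dp":[0.04,0.17,-1],"claw":0,"turn":[0,0,0]}
  ]
}}

```text
t: 3.32
ee_pos: [493.9, -119.1, 149.3]
orientation: [-1.566, 0.021, -0.006]
ft_force: [0.6, -0.2, 0.6]
width: 0.4
```

Emit:
{"op": "jog_arm", "data": {
  "steps": [
    {"dp":[0.03,0.12,-0.01],"claw":0,"turn":[0,0,0]},
    {"dp":[0.03,0.24,-0.01],"claw":0,"turn":[0,0,0]},
    {"dp":[0.03,0.36,-0.01],"claw":0,"turn":[0,0,0]},
    {"dp":[0.03,0.48,-0.01],"claw":0,"turn":[0,0,0]},
    {"dp":[0.03,0.6,-0.01],"claw":0,"turn":[0,0,0]},
    {"dp":[0.03,0.7,-0.01],"claw":0,"turn":[0,0,0]},
    {"dp":[0.03,0.75,-0.01],"claw":0,"turn":[0,0,0]},
    {"dp":[0.03,0.75,-0.01],"claw":0,"turn":[0,0,0]}
  ]
}}

```text
t: 3.98
ee_pos: [496.7, -60.5, 149.0]
orientation: [-1.571, 0.018, -0.004]
ft_force: [-1.2, -13.6, 3.0]
width: 0.6
```

Emit:
{"op": "jog_arm", "data": {
  "steps": [
    {"dp":[0,-0.25,0.05],"claw":0,"turn":[0,0,0]},
    {"dp":[0,-0.35,0.5],"claw":0.5,"turn":[0,0,-0.003]},
    {"dp":[0,-0.35,1],"claw":0.5,"turn":[0,0,-0.003]},
    {"dp":[0,-0.35,1],"claw":0.5,"turn":[0,0,-0.003]}
  ]
}}

```text
t: 4.32
ee_pos: [500.6, -89.3, 235.5]
orientation: [-1.572, 0.018, -0.02]
ft_force: [0.7, -0.6, 1.6]
width: 17.0
```

Run:
```python
from h import *
d=grab('wrist','w3.png');print(ctrl.get_obs()['ee_pos'],ctrl.get_obs()['t'],ctrl.get_obs()['ft_force'])
P=cloud(d)
hsv=cv2.cvtColor(d['img'],cv2.COLOR_RGB2HSV)
m=((hsv[...,0]<8)|(hsv[...,0]>172))&(hsv[...,1]>150)&(hsv[...,2]>80)
w=np.abs(P[...,0]-497)<30;m&=w&(P[...,2]>120)
q=P[m];print('tab',len(q),np.nanpercentile(q,[2,50,98],axis=0).round(1).tolist())
```

```text
[499.29777722 -88.81683205 232.80473014] 4.3667 [-0.28709695  0.07415976 -0.54406239]
tab 859 [[481.3, -88.1, 149.7], [496.6, -81.5, 161.8], [512.8, -75.8, 169.0]]
```

View pics/w3.png

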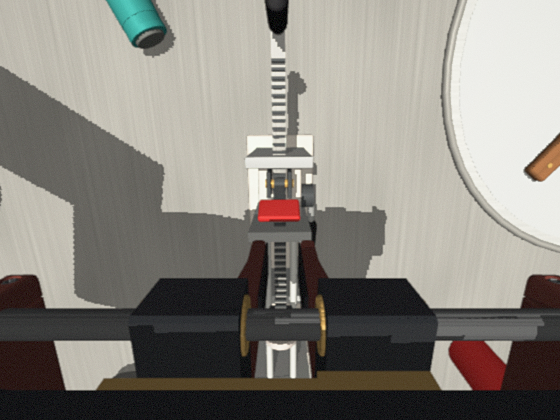

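The tab is back at (279,210), world y -81, so the pawl fell back after the first push. I'll repeat it and look while the tab is still held over.

Emit:
{"op": "jog_arm", "data": {
  "steps": [
    {"dp":[-0.04,-0.4,0],"claw":0,"turn":[0,0,0]},
    {"dp":[-0.04,-0.4,-0.5],"claw":0,"turn":[0,0,0]},
    {"dp":[-0.04,-0.4,-1],"claw":0,"turn":[0,0,0]},
    {"dp":[-0.04,-0.4,-1],"claw":0,"turn":[0,0,0]},
    {"dp":[-0.04,-0.4,-1],"claw":0,"turn":[0,0,0]}
  ]
}}

```text
t: 4.78
ee_pos: [494.0, -119.9, 150.9]
orientation: [-1.57, 0.024, -0.012]
ft_force: [0.2, 0.5, 0.2]
width: 0.4
```

Emit:
{"op": "jog_arm", "data": {
  "steps": [
    {"dp":[0,0.15,-0.04],"claw":0,"turn":[0,0,0]},
    {"dp":[0,0.3,-0.04],"claw":0,"turn":[0,0,0]},
    {"dp":[0,0.45,-0.04],"claw":0,"turn":[0,0,0]},
    {"dp":[0,0.45,-0.04],"claw":0,"turn":[0,0,0]}
  ]
}}

```text
t: 5.12
ee_pos: [494.6, -81.5, 149.0]
orientation: [-1.57, 0.021, -0.012]
ft_force: [0.1, 0.9, -0.2]
width: 0.8
```

Run:
```python
from h import *
s=grab('scene');o=ctrl.get_obs();print(o['ee_pos'],o['ft_force'],o['t'])
c=s['img'][150:320,110:310][:,:,::-1]
cv2.imwrite('pics/s4.png',cv2.resize(c,None,fx=3.4,fy=3.4,interpolation=cv2.INTER_CUBIC))
```

```text
[494.65785772 -82.35720082 148.92937946] [-0.25568047  0.37293401  0.51497746] 5.1667
```

View pics/s4.png

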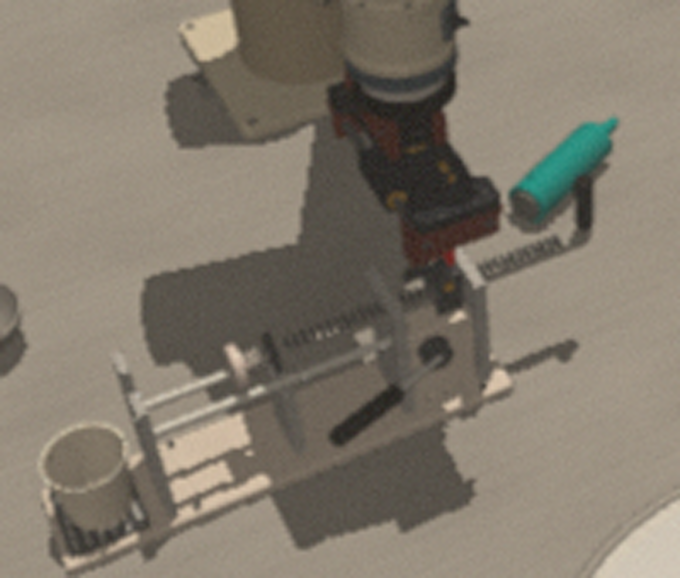

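Emit:
{"op": "jog_arm", "data": {
  "steps": [
    {"dp":[0,0.06,0],"claw":0,"turn":[0,0,0]},
    {"dp":[0,0.12,0],"claw":0,"turn":[0,0,0]},
    {"dp":[0,0.18,0],"claw":0,"turn":[0,0,0]},
    {"dp":[0,0.2,0],"claw":0,"turn":[0,0,0]}
  ]
}}

```text
t: 5.5
ee_pos: [495.2, -66.2, 149.7]
orientation: [-1.571, 0.019, -0.012]
ft_force: [-2.2, -3.2, 8.8]
width: 0.5
```

Run:
```python
from h import *
s=grab('scene');o=ctrl.get_obs();print(o['ee_pos'],o['ft_force'],o['t'])
c=s['img'][150:320,110:310][:,:,::-1]
cv2.imwrite('pics/s5.png',cv2.resize(c,None,fx=3.4,fy=3.4,interpolation=cv2.INTER_CUBIC))
```

```text
[495.22181339 -66.21967887 149.75325518] [-1.55968334 -1.38465391  5.87762109] 5.55
```

View pics/s5.png

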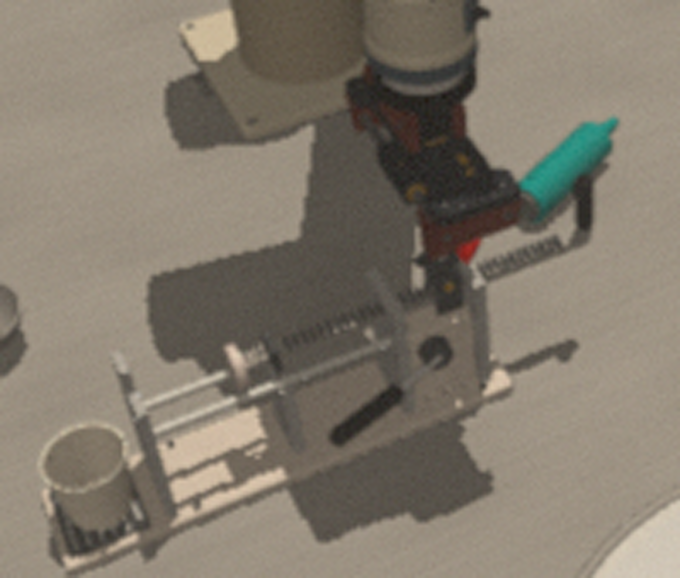

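The upward force shows the pawl's nose coming up under the fingertip. My earlier retreat along -y dragged it back down. This time I'll leave straight upward.

Emit:
{"op": "jog_arm", "data": {
  "steps": [
    {"dp":[0,0.03,0.08],"claw":0,"turn":[0,0,0]},
    {"dp":[0,0.07,0.14],"claw":0,"turn":[0,0,0]},
    {"dp":[0,0.1,0.14],"claw":0,"turn":[0,0,0]},
    {"dp":[0,0.1,0.3],"claw":0,"turn":[0,0,0]},
    {"dp":[0,0.1,0.6],"claw":0,"turn":[0,0,0]},
    {"dp":[0,0,1],"claw":0.5,"turn":[0,0,0]},
    {"dp":[0,-0.3,1],"claw":0.5,"turn":[0,0,0]},
    {"dp":[0,-0.3,1],"claw":0.5,"turn":[0,0,0]}
  ]
}}

```text
t: 6.22
ee_pos: [496.7, -92.2, 231.8]
orientation: [-1.573, 0.016, -0.016]
ft_force: [-0.1, -1.0, -0.7]
width: 16.9
```

```bash
cat > tab.py <<'E'
from h import *
import sys
d=grab('wrist',sys.argv[1]);o=ctrl.get_obs();print(o['ee_pos'],o['orientation'],o['t'],o['ft_force'])
P=cloud(d)
hsv=cv2.cvtColor(d['img'],cv2.COLOR_RGB2HSV)
m=((hsv[...,0]<8)|(hsv[...,0]>172))&(hsv[...,1]>150)&(hsv[...,2]>80)
w=np.abs(P[...,0]-497)<30;m&=w&(P[...,2]>120)
q=P[m];print('tab',len(q),np.nanpercentile(q,[2,50,98],axis=0).round(1).tolist() if len(q) else '')
E
python3 tab.py w4.png
```

```text
[495.60581196 -91.05007322 230.52538267] [-1.57186088  0.01911817 -0.01520187] 6.2667 [-0.05949756  0.22738425 -0.20058949]
tab 795 [[482.4, -51.8, 147.4], [497.6, -42.9, 160.0], [513.3, -36.0, 164.3]]
```

View pics/w4.png

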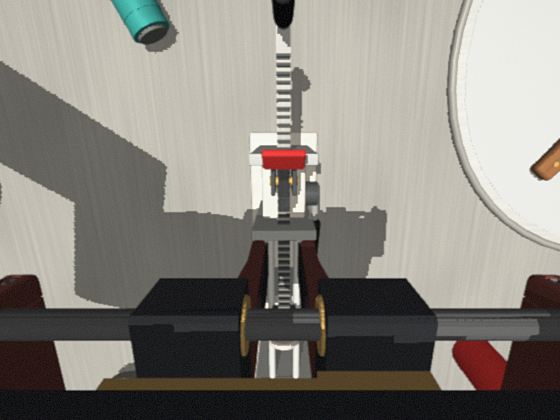

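The tab is now at (284,159), world y -43 or dispenser y 108, so the pawl is up and over on its stop. Next is the handle.

Emit:
{"op": "jog_arm", "data": {
  "steps": [
    {"dp":[0.02,1,0],"claw":0.6,"turn":[0,0,0]},
    {"dp":[0.02,1,0],"claw":0.6,"turn":[0,0,0]}
  ]
}}

```text
t: 6.43
ee_pos: [496.5, -10.9, 229.8]
orientation: [-1.571, 0.024, -0.018]
ft_force: [1.2, 0.5, -0.2]
width: 34.1
```

Emit:
{"op": "jog_arm", "data": {
  "steps": [
    {"dp":[0.03,0.95,-0.2],"claw":0.6,"turn":[0,0,0]},
    {"dp":[0.03,0.95,-0.3],"claw":0.6,"turn":[0,0,0]},
    {"dp":[0.03,0.95,-0.4],"claw":0.6,"turn":[0,0,0]}
  ]
}}

```text
t: 6.68
ee_pos: [497.5, 70.3, 196.0]
orientation: [-1.57, 0.023, -0.014]
ft_force: [-0.4, 0.3, -0.2]
width: 51.8
```

Emit:
{"op": "jog_arm", "data": {
  "steps": [
    {"dp":[0.02,-0.07,-0.4],"claw":0.6,"turn":[0,0,0]},
    {"dp":[0.02,-0.07,-0.8],"claw":0.6,"turn":[0,0,0]},
    {"dp":[0.02,-0.07,-0.8],"claw":0.6,"turn":[0,0,0]},
    {"dp":[0.02,-0.07,-0.8],"claw":0,"turn":[0,0,0]},
    {"dp":[0.02,-0.07,-0.8],"claw":0,"turn":[0,0,0]},
    {"dp":[0.02,-0.07,-0.8],"claw":0,"turn":[0,0,0]},
    {"dp":[0.02,-0.07,-0.8],"claw":0,"turn":[0,0,0]},
    {"dp":[0.02,-0.07,-0.8],"claw":0,"turn":[0,0,0]},
    {"dp":[0.02,-0.07,-0.8],"claw":0,"turn":[0,0,0]},
    {"dp":[0.02,-0.07,-0.8],"claw":0,"turn":[0,0,0]}
  ]
}}

```text
t: 7.52
ee_pos: [500.1, 64.7, 133.0]
orientation: [-1.57, 0.021, -0.016]
ft_force: [0.6, -0.3, 4.6]
width: 15.0
```

Emit:
{"op": "jog_arm", "data": {
  "steps": [
    {"dp":[0,0.12,0],"claw":0,"turn":[0,0,0]},
    {"dp":[0,0.24,0],"claw":0,"turn":[0,0,0]},
    {"dp":[0.01,0.36,0],"claw":0,"turn":[0,0,0]},
    {"dp":[0.01,0.48,0],"claw":0,"turn":[0,0,0]},
    {"dp":[0.01,0.6,0],"claw":0,"turn":[0,0,0]},
    {"dp":[0.01,0.72,0],"claw":0,"turn":[0,0,0]},
    {"dp":[0.015,0.84,0],"claw":0,"turn":[0,0,0]},
    {"dp":[0.015,0.95,0],"claw":0,"turn":[0,0,0]},
    {"dp":[0.015,1,0],"claw":0,"turn":[0,0,0]},
    {"dp":[0.015,1,0],"claw":0,"turn":[0,0,0]}
  ]
}}

```text
t: 8.35
ee_pos: [501.5, 145.5, 133.1]
orientation: [-1.569, 0.02, -0.016]
ft_force: [0.9, 2.4, -1.2]
width: 15.0
```

Emit:
{"op": "jog_arm", "data": {
  "steps": [
    {"dp":[0,0.04,0],"claw":0,"turn":[0,0,0]},
    {"dp":[0,0.07,0],"claw":0,"turn":[0,0,0]},
    {"dp":[0,0.07,0],"claw":0,"turn":[0,0,0]}
  ]
}}

```text
t: 8.6
ee_pos: [501.5, 149.3, 133.0]
orientation: [-1.572, 0.02, -0.015]
ft_force: [2.8, -11.5, 0.6]
width: 15.9
```

Emit:
{"op": "jog_arm", "data": {
  "steps": [
    {"dp":[0,-0.03,0],"claw":0.6,"turn":[0,0,0]},
    {"dp":[0,-0.03,0],"claw":0.6,"turn":[0,0,0]},
    {"dp":[0,-0.03,0],"claw":0.6,"turn":[0,0,0]},
    {"dp":[0,-0.03,0.5],"claw":0.8,"turn":[0,0,0]},
    {"dp":[-0.2,0.1,1],"claw":1,"turn":[0,0,0]},
    {"dp":[-0.3,0.3,1],"claw":1,"turn":[0,0,0]}
  ]
}}

```text
t: 9.1
ee_pos: [479.9, 173.9, 218.5]
orientation: [-1.57, 0.015, -0.022]
ft_force: [1.5, 0.6, -0.3]
width: 51.9
```

Emit:
{"op": "jog_arm", "data": {
  "steps": [
    {"dp":[-0.25,0.6,0.4],"claw":1,"turn":[0,0,0]},
    {"dp":[-0.25,0.6,0.4],"claw":1,"turn":[0,0,0]},
    {"dp":[-0.25,0.6,0.4],"claw":1,"turn":[0,0,0]},
    {"dp":[-0.25,0.6,0.4],"claw":1,"turn":[0,0,0]}
  ]
}}

```text
t: 9.43
ee_pos: [459.8, 222.8, 251.0]
orientation: [-1.569, 0.013, -0.021]
ft_force: [-0.4, -0.9, 0.4]
width: 78.5
```

Run:
```python
from h import *
d=grab('wrist','w5.png');print(ctrl.get_obs()['ee_pos'],ctrl.get_obs()['orientation'],ctrl.get_obs()['t'])
np.savez('w5.npz',**{k:d[k] for k in['img','range_z','W','f','cx','cy']})
```

```text
[459.51950316 221.83162316 250.06727716] [-1.5697864   0.01477865 -0.02078471] 9.4833
```

View pics/w5.png

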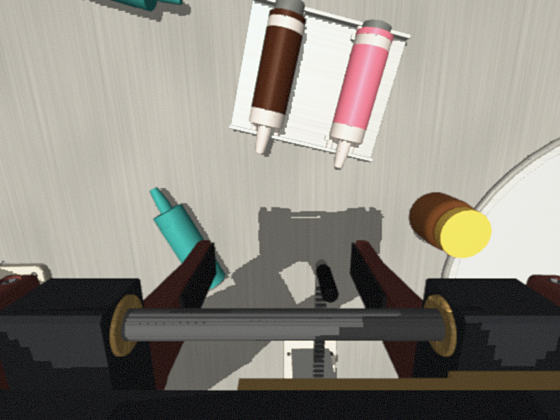

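Run:
```python
from h import *
d=dict(np.load('w5.npz'));P=cloud(d)
c=d['img'][0:175,210:330][:,:,::-1];cv2.imwrite('pics/w5c.png',cv2.resize(c,None,fx=3.4,fy=3.4,interpolation=cv2.INTER_CUBIC))
q=P[0:128,240:312].reshape(-1,3);g=q[(q[:,2]>40)&(q[:,2]<60)]
print(len(g),g[:,2].max())
# axis: circle-based: fit line with PCA then iterate using points z>44
g=q[(q[:,2]>46)&(q[:,2]<60)]
a=np.polyfit(g[:,1],g[:,0],1);print('x=a*y+b',a,'range y',g[:,1].min(),g[:,1].max(),'ztop',np.percentile(g[:,2],[50,95]))
# nozzle
q=P[120:158,250:280].reshape(-1,3);n=q[(q[:,2]>30)&(q[:,2]<48)]
print('noz',n[:,1].min(),n[n[:,1]<n[:,1].min()+8].mean(0))
# shoulder: end of body at z>46
ax=np.array([a[0],1])/np.hypot(a[0],1)
s=g[:,:2]@ax;print('body along',np.percentile(s,[0.5,99.5]),s.max()-s.min(),'axis',ax)
# sleeve / brown
hsv=cv2.cvtColor(d['img'],cv2.COLOR_RGB2HSV)
m=(hsv[...,2]<110)&(hsv[...,1]>90)&(P[...,2]>35);m[:,:240]=0;m[:,312:]=0;m[130:]=0
b=P[m];print('brown',len(b),b.mean(0),np.percentile(b[:,:2]@ax,[1,99]))
# image silhouettes rows
```

```text
4196 54.59381091243449
x=a*y+b [2.39942950e-01 3.69982402e+02] range y 295.6459733794771 424.66022570742876 ztop [50.48128889 52.76087209]
noz 264.8443701816745 [433.68694991 269.24315098  35.27393189]
body along [393.68829125 521.74010909] 131.25252065845916 axis [0.2333205  0.97239989]
brown 2735 [457.56605755 360.67047639  48.44870999] [411.83203519 510.88140892]
```

View pics/w5c.png

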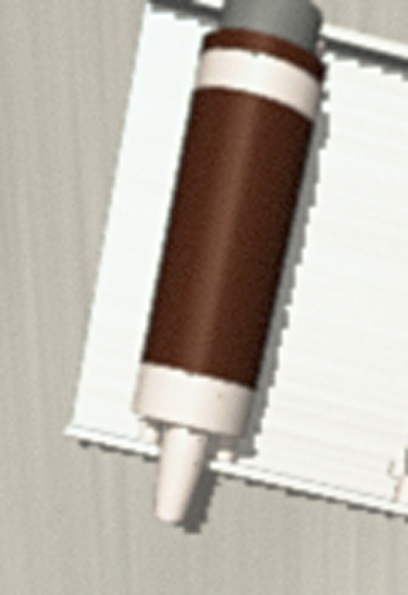

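The brown cartridge is at (277,66) in the tray with its nozzle at (262,152). It is the only brown one and it sits in the tray, so I'm going for it.

Emit:
{"op": "jog_arm", "data": {
  "steps": [
    {"dp":[0,1,-0.9],"claw":1,"turn":[0,0,-0.068]},
    {"dp":[0,1,-0.9],"claw":1,"turn":[0,0,-0.068]},
    {"dp":[0,1,-0.9],"claw":1,"turn":[0,0,-0.068]}
  ]
}}

```text
t: 9.73
ee_pos: [458.8, 301.8, 174.7]
orientation: [-1.564, 0.19, -0.191]
ft_force: [0.9, 0.9, 0.5]
width: 87.7
```

Emit:
{"op": "jog_arm", "data": {
  "steps": [
    {"dp":[-0.05,0.7,-0.9],"claw":1,"turn":[0,0,0]},
    {"dp":[-0.05,0.7,-0.9],"claw":1,"turn":[0,0,0]},
    {"dp":[-0.05,0.7,-0.9],"claw":1,"turn":[0,0,0]},
    {"dp":[-0.05,0.7,-0.9],"claw":1,"turn":[0,0,0]}
  ]
}}

```text
t: 10.07
ee_pos: [452.8, 356.5, 98.7]
orientation: [-1.569, 0.193, -0.186]
ft_force: [-0.4, -0.2, -0.6]
width: 88.0
```

Run:
```python
from h import *
o=ctrl.get_obs();M=R.from_rotvec(o['orientation']).as_matrix();print(o['ee_pos'],o['t'],np.degrees(np.arctan2(M[1,0],M[0,0])),M[:,1])
```

```text
[452.78514373 356.45968541  98.74630236] 10.0667 -13.830744853666864 [-0.00490943 -0.00602435 -0.9999698 ]
```

Emit:
{"op": "jog_arm", "data": {
  "steps": [
    {"dp":[0.03,0,-0.4],"claw":1,"turn":[0,0,0]},
    {"dp":[0.03,0,-0.8],"claw":1,"turn":[0,0,0]},
    {"dp":[0.03,0,-1],"claw":1,"turn":[0,0,0]},
    {"dp":[0.03,0,-1],"claw":1,"turn":[0,0,0]}
  ]
}}

```text
t: 10.4
ee_pos: [454.1, 353.5, 16.7]
orientation: [-1.573, 0.197, -0.185]
ft_force: [-0.7, 0.6, -0.3]
width: 87.8
```

Emit:
{"op": "jog_arm", "data": {
  "steps": [
    {"dp":[0.01,0,-0.05],"claw":1,"turn":[0,0,0]},
    {"dp":[0.01,0,-0.05],"claw":0.4,"turn":[0,0,0]},
    {"dp":[0.01,0,-0.05],"claw":0.4,"turn":[0,0,0]},
    {"dp":[0.01,0,-0.05],"claw":0.4,"turn":[0,0,0]},
    {"dp":[0.01,0,-0.05],"claw":0.4,"turn":[0,0,0]},
    {"dp":[0.01,0,-0.05],"claw":0.4,"turn":[0,0,0]},
    {"dp":[0.01,0,-0.05],"claw":0.4,"turn":[0,0,0]},
    {"dp":[0.01,0,-0.05],"claw":0.4,"turn":[0,0,0]}
  ]
}}

```text
t: 11.07
ee_pos: [454.9, 353.7, 12.9]
orientation: [-1.573, 0.197, -0.185]
ft_force: [0.4, 0.2, 0.1]
width: 44.4
```

Emit:
{"op": "jog_arm", "data": {
  "steps": [
    {"dp":[0,0,0],"claw":0,"turn":[0,0,0]},
    {"dp":[0,0,0],"claw":0,"turn":[0,0,0]},
    {"dp":[0,0,0],"claw":0,"turn":[0,0,0]}
  ]
}}

```text
t: 11.32
ee_pos: [455.0, 353.7, 12.9]
orientation: [-1.573, 0.197, -0.185]
ft_force: [0.5, 0.3, 0.4]
width: 41.4
```

Emit:
{"op": "jog_arm", "data": {
  "steps": [
    {"dp":[0,0,0.2],"claw":0,"turn":[0,0,0]},
    {"dp":[0,0,0.6],"claw":0,"turn":[0,0,0]},
    {"dp":[0,0,1],"claw":0,"turn":[0,0,0]},
    {"dp":[0,0,1],"claw":0,"turn":[0,0,0]}
  ]
}}

```text
t: 11.65
ee_pos: [457.6, 355.8, 97.9]
orientation: [-1.567, 0.192, -0.189]
ft_force: [1.2, 0.9, -1.9]
width: 41.2
```

Emit:
{"op": "jog_arm", "data": {
  "steps": [
    {"dp":[0,-0.1,0.5],"claw":0,"turn":[0,0,0.02]},
    {"dp":[0.1,-0.3,1],"claw":0,"turn":[0,0,0.0714]},
    {"dp":[0.1,-0.7,1],"claw":0,"turn":[0,0,0.0714]},
    {"dp":[0.1,-0.7,1],"claw":0,"turn":[0,0,0.0714]}
  ]
}}

```text
t: 11.98
ee_pos: [466.2, 296.8, 179.7]
orientation: [-1.576, 0.013, -0.014]
ft_force: [-0.2, -0.2, -2.8]
width: 41.5
```

Emit:
{"op": "jog_arm", "data": {
  "steps": [
    {"dp":[0.1,-0.9,0.6],"claw":0,"turn":[0,0,0]},
    {"dp":[0.1,-0.9,0.6],"claw":0,"turn":[0,0,0]},
    {"dp":[0.1,-0.9,0.6],"claw":0,"turn":[0,0,0]}
  ]
}}

```text
t: 12.23
ee_pos: [474.9, 221.9, 229.3]
orientation: [-1.576, 0.014, -0.017]
ft_force: [0.5, 1.1, -1.2]
width: 41.3
```

Emit:
{"op": "jog_arm", "data": {
  "steps": [
    {"dp":[0.1,-1,0],"claw":0,"turn":[0,0,0]},
    {"dp":[0.1,-1,0],"claw":0,"turn":[0,0,0]}
  ]
}}

```text
t: 12.4
ee_pos: [482.5, 141.9, 228.6]
orientation: [-1.576, 0.012, -0.016]
ft_force: [1.0, -1.3, -1.9]
width: 41.4
```

```bash
cat > st.py <<'E'
from h import *
o=ctrl.get_obs();M=R.from_rotvec(o['orientation']).as_matrix();print(o['ee_pos'].round(1),o['t'],'yaw',np.degrees(np.arctan2(M[1,0],M[0,0])).round(2),M[:,1].round(3),o['ft_force'].round(1),round(o['width'],1))
x0,y0,k=495.8,-151,.017
print('disp y',o['ee_pos'][1]-y0,'x off',o['ee_pos'][0]-(x0+k*(o['ee_pos'][1]-y0)))
E
python3 st.py
```

```text
[482.5 141.9 228.6] 12.4 yaw -1.02 [ 0.002 -0.005 -1.   ] [ 1.  -1.3 -1.9] 41.4
disp y 292.921756415195 x off -18.301340255805428
```

Emit:
{"op": "jog_arm", "data": {
  "steps": [
    {"dp":[0.1,-1,0],"claw":0,"turn":[0,0,0]},
    {"dp":[0.1,-1,0],"claw":0,"turn":[0,0,0]}
  ]
}}

```text
t: 12.57
ee_pos: [489.7, 60.5, 227.4]
orientation: [-1.576, 0.014, -0.014]
ft_force: [0.9, 0.8, -1.6]
width: 41.1
```

Emit:
{"op": "jog_arm", "data": {
  "steps": [
    {"dp":[0.1,-1,0],"claw":0,"turn":[0,0,0]},
    {"dp":[0.1,-1,0],"claw":0,"turn":[0,0,0]}
  ]
}}

```text
t: 12.73
ee_pos: [497.0, -20.9, 226.2]
orientation: [-1.576, 0.015, -0.013]
ft_force: [1.2, 0.6, -1.8]
width: 41.4
```

Emit:
{"op": "jog_arm", "data": {
  "steps": [
    {"dp":[0,-1,0],"claw":0,"turn":[0,0,0]},
    {"dp":[0,-1,0],"claw":0,"turn":[0,0,0]}
  ]
}}

```text
t: 12.9
ee_pos: [496.3, -102.4, 224.8]
orientation: [-1.575, 0.017, -0.012]
ft_force: [0.0, -0.7, -2.1]
width: 41.2
```

Emit:
{"op": "jog_arm", "data": {
  "steps": [
    {"dp":[0,-1,0],"claw":0,"turn":[0,0,0]},
    {"dp":[0,-1,0],"claw":0,"turn":[0,0,0]}
  ]
}}

```text
t: 13.07
ee_pos: [495.6, -183.9, 223.3]
orientation: [-1.574, 0.019, -0.012]
ft_force: [0.3, -0.2, -1.8]
width: 41.5
```

```bash
python3 st.py
```

```text
[ 495.6 -183.9  223.3] 13.0667 yaw -1.14 [-0.005 -0.003 -1.   ] [ 0.3 -0.2 -1.8] 41.5
disp y -32.89161162460741 x off 0.3981011898347333
```

Emit:
{"op": "jog_arm", "data": {
  "steps": [
    {"dp":[-0.01,-0.85,-0.3],"claw":0,"turn":[0,0,0]},
    {"dp":[-0.01,-0.85,-0.6],"claw":0,"turn":[0,0,0]},
    {"dp":[-0.01,-0.85,-0.6],"claw":0,"turn":[0,0,0]},
    {"dp":[-0.01,-0.85,-0.6],"claw":0,"turn":[0,0,0]}
  ]
}}

```text
t: 13.4
ee_pos: [492.8, -252.1, 171.7]
orientation: [-1.571, 0.026, -0.01]
ft_force: [-1.0, -0.2, -2.2]
width: 41.3
```

```bash
python3 st.py
python3 - <<'E'
from h import *
d=grab('wrist','w6.png')
s=grab('scene');c=s['img'][170:320,110:310][:,:,::-1]
cv2.imwrite('pics/s6.png',cv2.resize(c,None,fx=3.4,fy=3.4,interpolation=cv2.INTER_CUBIC))
np.savez('s6.npz',**{k:s[k] for k in['img','range_z','W','f','cx','cy']})
E
```

```text
[ 492.8 -252.1  171.7] 13.4 yaw -1.33 [-0.01 -0.   -1.  ] [-1.  -0.2 -2.2] 41.3
disp y -101.05104050568576 x off -1.2873168265231243
```

View pics/w6.png

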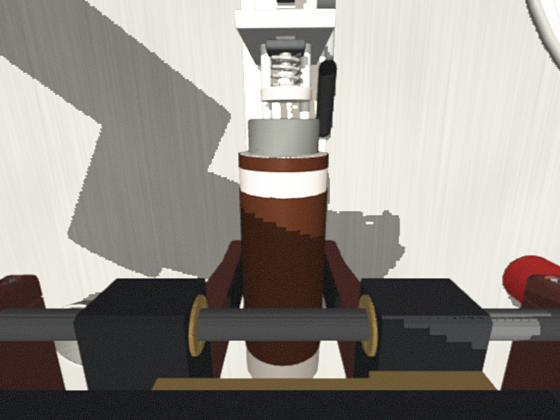

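View pics/s6.png

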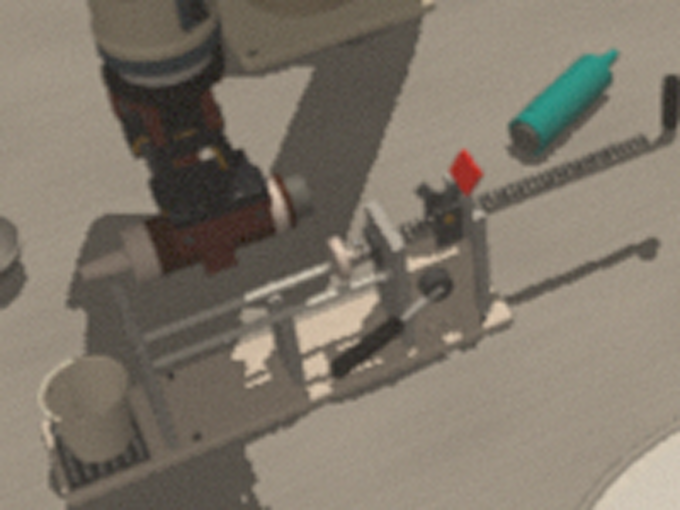

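Run:
```python
from h import *
d=grab('wrist');P=cloud(d)
for v in range(100,200,4): print(v,P[v,284].round(1),d['img'][v,284])
o=ctrl.get_obs();print(o['ee_pos'],o['t'])
# axis centre of the body: width profile at v=170
for v in (135,175,215):
    r=P[v,225:345];k=(r[:,2]>165);x=r[k];print(v,x[:,0].min(),x[:,0].max(),x[:,1].mean(),x[:,2].max())
```

```text
100 [ 496.5 -161.1  129.2] [255 255 255]
104 [ 496.5 -161.5   96. ] [154 151 140]
108 [ 496.3 -160.2   13.1] [227 226 208]
112 [ 496.3 -164.    12.2] [194 186 172]
116 [ 496.2 -167.9   13.3] [183 175 160]
120 [ 496.4 -174.6  209.9] [176 178 168]
124 [ 496.4 -176.2  209.3] [177 179 168]
128 [ 496.4 -177.7  208.7] [181 182 172]
132 [ 496.3 -179.3  208.7] [178 180 168]
136 [ 496.3 -180.9  209.2] [180 181 170]
140 [ 496.3 -182.4  210. ] [184 186 175]
144 [ 496.2 -184.1  209.3] [179 183 171]
148 [ 496.2 -185.7  209.4] [181 183 172]
152 [ 496.2 -187.3  209.5] [179 180 169]
156 [ 496.1 -188.6  213. ] [200 192 183]
160 [ 496.1 -190.1  214. ] [124  74  50]
164 [ 496.1 -191.6  214.8] [125  75  54]
168 [ 496.1 -193.4  213.8] [121  72  50]
172 [ 496.  -195.   213.6] [207 192 175]
176 [ 496.  -196.6  214.1] [255 255 254]
180 [ 495.9 -198.6  212.1] [255 255 254]
184 [ 495.9 -199.9  214.2] [255 255 254]
188 [ 495.9 -201.6  213.8] [255 255 254]
192 [ 495.8 -203.7  212.2] [255 255 254]
196 [ 495.8 -205.   213.9] [255 255 255]
[ 495.10649308 -250.79639045  175.32210233] 13.55
135 479.92523740975946 511.74856986401625 -180.5653957454047 210.34405621235408
175 476.1587900841048 514.3123673302184 -196.77061311904507 214.70066823614644
215 474.36266472391594 514.9700540448918 -214.31059807905635 215.51318186574628
```

Emit:
{"op": "jog_arm", "data": {
  "steps": [
    {"dp":[-0.005,-0.045,-0.25],"claw":0,"turn":[0,0,0.001]},
    {"dp":[-0.005,-0.045,-0.5],"claw":0,"turn":[0,0,0.001]},
    {"dp":[-0.005,-0.045,-0.65],"claw":0,"turn":[0,0,0.001]},
    {"dp":[-0.005,-0.045,-0.75],"claw":0,"turn":[0,0,0.001]},
    {"dp":[-0.005,-0.045,-0.85],"claw":0,"turn":[0,0,0.001]},
    {"dp":[-0.005,-0.045,-0.85],"claw":0,"turn":[0,0,0.001]}
  ]
}}

```text
t: 14.05
ee_pos: [494.5, -253.6, 106.5]
orientation: [-1.573, 0.017, -0.007]
ft_force: [-0.1, 0.1, -2.4]
width: 41.3
```

```bash
python3 - <<'E'
from h import *
s=grab('scene');c=s['img'][190:320,110:260][:,:,::-1]
cv2.imwrite('pics/s7.png',cv2.resize(c,None,fx=4.4,fy=4.4,interpolation=cv2.INTER_CUBIC))
E
python3 st.py
```

```text
[ 494.8 -254.   107.2] 14.1 yaw -0.9 [-0.005 -0.003 -1.   ] [-0.5  0.2 -2. ] 41.5
disp y -102.96076018940255 x off 0.7322672240222232
```

View pics/s7.png

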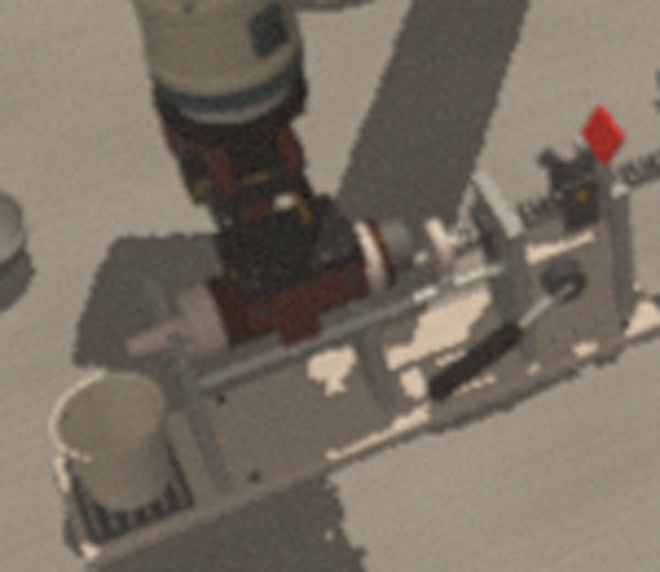

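Emit:
{"op": "jog_arm", "data": {
  "steps": [
    {"dp":[-0.005,0,-0.08],"claw":0,"turn":[0,0,0]},
    {"dp":[-0.005,0,-0.13],"claw":0,"turn":[0,0,0]},
    {"dp":[-0.005,0,-0.17],"claw":0,"turn":[0,0,0]},
    {"dp":[-0.005,0,-0.17],"claw":0,"turn":[0,0,0]}
  ]
}}

```text
t: 14.43
ee_pos: [494.2, -253.9, 93.1]
orientation: [-1.573, 0.017, -0.008]
ft_force: [-0.3, 0.1, -1.1]
width: 41.6
```

Emit:
{"op": "jog_arm", "data": {
  "steps": [
    {"dp":[0,0,-0.012],"claw":0,"turn":[0,0,0]},
    {"dp":[0,-0.03,-0.012],"claw":0,"turn":[0,0,0]},
    {"dp":[0,-0.055,-0.012],"claw":0,"turn":[0,0,0]},
    {"dp":[0,-0.06,-0.012],"claw":0,"turn":[0,0,0]}
  ]
}}

```text
t: 14.77
ee_pos: [494.5, -259.1, 92.5]
orientation: [-1.573, 0.017, -0.009]
ft_force: [1.1, 1.9, -0.2]
width: 41.6
```

Emit:
{"op": "jog_arm", "data": {
  "steps": [
    {"dp":[0,0,0],"claw":0.75,"turn":[0,0,0]},
    {"dp":[0,0,0],"claw":0.75,"turn":[0,0,0]},
    {"dp":[0,0,0],"claw":0.75,"turn":[0,0,0]},
    {"dp":[0,0,0.3],"claw":0.75,"turn":[0,0,0]},
    {"dp":[0,0,0.8],"claw":0.75,"turn":[0,0,0]},
    {"dp":[0,0,1],"claw":0.75,"turn":[0,0,0]},
    {"dp":[0,0,1],"claw":0.75,"turn":[0,0,0]}
  ]
}}

```text
t: 15.35
ee_pos: [496.8, -260.4, 176.6]
orientation: [-1.577, 0.012, -0.014]
ft_force: [1.4, 0.3, -0.9]
width: 66.0
```

```bash
python3 - <<'E'
from h import *
s=grab('scene');c=s['img'][190:320,110:260][:,:,::-1]
cv2.imwrite('pics/s8.png',cv2.resize(c,None,fx=4.4,fy=4.4,interpolation=cv2.INTER_CUBIC))
d=grab('wrist','w8.png');P=cloud(d)
a=np.nonzero((P[:,284,2]>120)&(P[:,284,2]<136))[0]
for v in a[::5]: print(v,P[v,284].round(1),d['img'][v,284])
E
python3 st.py
```

```text
0 [ 498.3 -114.5  130.2] [254 254 252]
5 [ 498.2 -116.8  129.6] [254 254 252]
10 [ 498.2 -119.7  130.3] [254 254 253]
15 [ 498.2 -121.5  127.9] [90 90 88]
26 [ 498.1 -126.1  122.9] [119 120 115]
31 [ 498.1 -128.9  123. ] [128 127 127]
36 [ 498.1 -131.1  120.7] [60 62 64]
46 [ 498.  -137.1  121.9] [184 181 170]
64 [ 497.8 -147.4  120.7] [226 224 215]
75 [ 497.7 -155.1  128.7] [255 255 254]
80 [ 497.6 -157.9  127.1] [255 255 254]
85 [ 497.6 -161.1  129.1] [255 255 255]
122 [ 497.2 -183.7  126.8] [181 184 174]
127 [ 497.2 -186.9  125.9] [182 184 173]
132 [ 497.2 -190.1  126.3] [180 183 172]
137 [ 497.1 -193.4  125.7] [179 180 170]
142 [ 497.  -196.5  130.3] [151 145 138]
147 [ 497.  -199.7  131.6] [120  72  49]
153 [ 496.9 -203.6  131. ] [255 255 255]
158 [ 496.9 -206.9  131.2] [255 255 254]
163 [ 496.8 -210.4  130.6] [255 255 254]
168 [ 496.8 -213.6  131.6] [228 207 187]
173 [ 496.7 -217.   131.9] [111  61  40]
178 [ 496.7 -220.6  131. ] [113  65  41]
183 [ 496.6 -224.   131.1] [113  65  42]
188 [ 496.6 -227.5  131.3] [115  63  42]
193 [ 496.5 -230.9  131.7] [115  66  45]
198 [ 496.5 -
[... 234 characters left out ...]
.9  130.8] [59 37 26]
233 [ 496.1 -260.6  131.2] [61 37 27]
238 [ 496.  -264.3  131.4] [58 34 28]
243 [ 496.  -268.   131.9] [62 39 25]
248 [ 495.9 -272.   131.9] [58 32 21]
253 [ 495.8 -276.3  131.1] [56 32 15]
258 [ 495.8 -279.8  132.2] [61 34 25]
263 [ 495.7 -284.7  130.3] [58 35 22]
268 [ 495.6 -288.3  131.2] [58 33 17]
273 [ 495.6 -292.7  130.8] [56 28 14]
278 [ 495.5 -296.9  130.8] [58 31 19]
283 [ 495.5 -301.   131. ] [191 183 170]
288 [ 495.4 -304.6  132.2] [182 172 161]
293 [ 495.3 -309.6  131. ] [184 176 165]
298 [ 495.3 -313.8  131.2] [183 173 163]
[ 494.6 -259.2  172.9] 15.45 yaw -0.91 [-0.004 -0.003 -1.   ] [ 0.5 -0.4 -0.8] 65.7
disp y -108.2387314829125 x off 0.6524236229150802
```

View pics/s8.png

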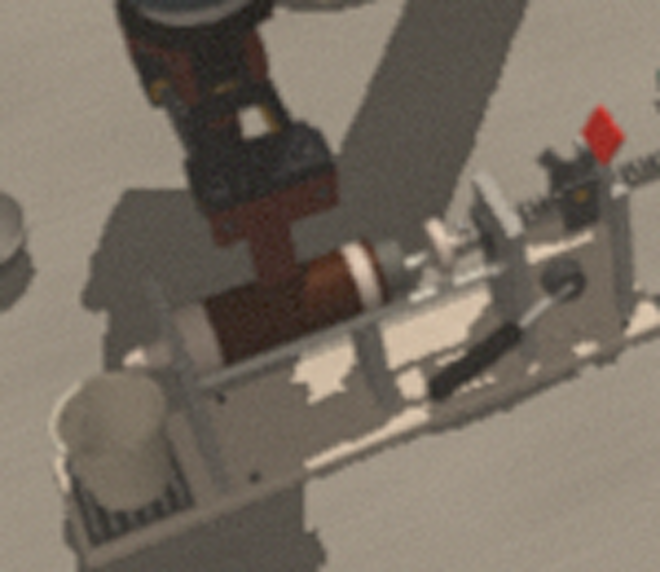

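View pics/w8.png

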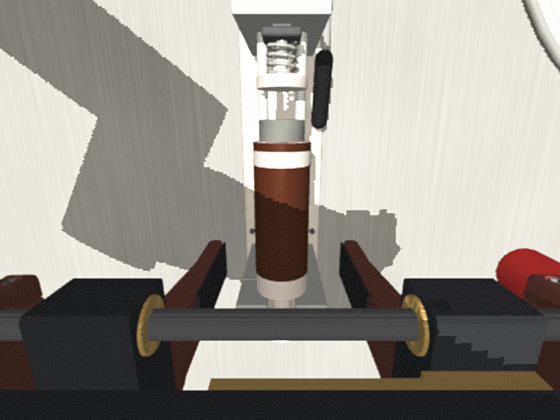

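Emit:
{"op": "jog_arm", "data": {
  "steps": [
    {"dp":[0.02,0.6,0.7],"claw":0,"turn":[0,0,0]},
    {"dp":[0.02,1,0.7],"claw":0,"turn":[0,0,0]},
    {"dp":[0.02,1,0.7],"claw":0,"turn":[0,0,0]}
  ]
}}

```text
t: 15.7
ee_pos: [495.9, -176.8, 229.2]
orientation: [-1.573, 0.016, -0.009]
ft_force: [0.3, 0.6, 0.3]
width: 49.4
```

Emit:
{"op": "jog_arm", "data": {
  "steps": [
    {"dp":[0.02,1,0],"claw":0,"turn":[0,0,0]},
    {"dp":[0.02,1,0],"claw":0,"turn":[0,0,0]}
  ]
}}

```text
t: 15.87
ee_pos: [496.8, -95.9, 228.2]
orientation: [-1.573, 0.019, -0.01]
ft_force: [0.2, 0.3, 0.3]
width: 36.1
```

Emit:
{"op": "jog_arm", "data": {
  "steps": [
    {"dp":[0.02,1,0],"claw":0,"turn":[0,0,0]},
    {"dp":[0.02,1,0],"claw":0,"turn":[0,0,0]},
    {"dp":[0.02,1,0],"claw":0,"turn":[0,0,0]}
  ]
}}

```text
t: 16.12
ee_pos: [496.9, -10.5, 226.4]
orientation: [-1.571, 0.018, -0.003]
ft_force: [-0.2, 0.3, -0.3]
width: 15.8
```

Emit:
{"op": "jog_arm", "data": {
  "steps": [
    {"dp":[0.02,0,-0.4],"claw":0,"turn":[0,0,0]},
    {"dp":[0.02,0,-0.8],"claw":0,"turn":[0,0,0]},
    {"dp":[0.02,0,-0.93],"claw":0,"turn":[0,0,0]},
    {"dp":[0.02,0,-0.93],"claw":0,"turn":[0,0,0]}
  ]
}}

```text
t: 16.45
ee_pos: [495.5, -10.6, 148.6]
orientation: [-1.571, 0.024, 0.003]
ft_force: [-0.5, -0.0, -0.3]
width: 0.6
```

Emit:
{"op": "jog_arm", "data": {
  "steps": [
    {"dp":[0,-0.15,0],"claw":0,"turn":[0,0,0]},
    {"dp":[0,-0.3,0],"claw":0,"turn":[0,0,0]},
    {"dp":[0,-0.4,0],"claw":0,"turn":[0,0,0]},
    {"dp":[0,-0.5,0],"claw":0,"turn":[0,0,0]},
    {"dp":[0,-0.6,0],"claw":0,"turn":[0,0,0]},
    {"dp":[0,-0.65,0],"claw":0,"turn":[0,0,0]},
    {"dp":[0,-0.65,0],"claw":0,"turn":[0,0,0]}
  ]
}}

```text
t: 17.03
ee_pos: [495.8, -63.8, 149.0]
orientation: [-1.571, 0.025, 0.001]
ft_force: [0.0, 0.7, 0.3]
width: 0.2
```

Emit:
{"op": "jog_arm", "data": {
  "steps": [
    {"dp":[0,0.1,0.3],"claw":0,"turn":[0,0,0]},
    {"dp":[0.02,0.3,0.8],"claw":0,"turn":[0,0,0]},
    {"dp":[0.02,1,1],"claw":0,"turn":[0,0,0]},
    {"dp":[0.02,1,1],"claw":0,"turn":[0,0,0]}
  ]
}}

```text
t: 17.37
ee_pos: [499.0, 18.5, 232.2]
orientation: [-1.57, 0.021, -0.004]
ft_force: [0.8, 0.3, 0.4]
width: 0.5
```

```bash
python3 - <<'E'
from h import *
s=grab('scene');c=s['img'][170:320,110:310][:,:,::-1]
cv2.imwrite('pics/s9.png',cv2.resize(c,None,fx=3.4,fy=3.4,interpolation=cv2.INTER_CUBIC))
E
python3 st.py
```

```text
[498.8  20.  231.9] 17.4167 yaw -0.79 [-0.011  0.001 -1.   ] [-0.5  1.8  0.3] 0.3
disp y 170.95175036798605 x off 0.045687556391612816
```

View pics/s9.png

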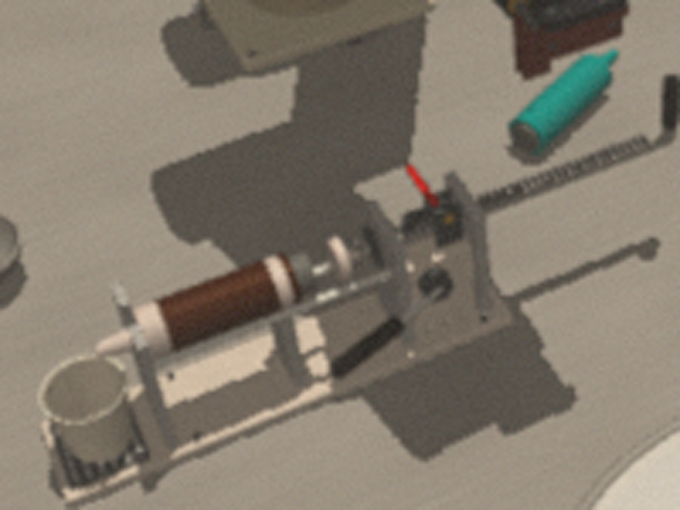

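The pawl is down again (red tab at (422,185), leaning to -y) and the cartridge lies in the cradle with its nozzle through the notch. Next I go behind the handle to push.

Emit:
{"op": "jog_arm", "data": {
  "steps": [
    {"dp":[0.02,1,0],"claw":0,"turn":[0,0,0]},
    {"dp":[0.02,1,0],"claw":0,"turn":[0,0,0]}
  ]
}}

```text
t: 17.58
ee_pos: [500.2, 99.4, 232.2]
orientation: [-1.569, 0.021, -0.004]
ft_force: [0.3, -1.0, -1.1]
width: 0.3
```

Emit:
{"op": "jog_arm", "data": {
  "steps": [
    {"dp":[0.02,1,0],"claw":0,"turn":[0,0,0]},
    {"dp":[0.02,1,0],"claw":0,"turn":[0,0,0]},
    {"dp":[0.02,1,-0.3],"claw":0,"turn":[0,0,0]},
    {"dp":[0.02,1,-0.4],"claw":0,"turn":[0,0,0]}
  ]
}}

```text
t: 17.92
ee_pos: [500.5, 180.9, 198.3]
orientation: [-1.57, 0.02, 0.0]
ft_force: [-0.1, -0.2, -0.2]
width: 0.3
```

Emit:
{"op": "jog_arm", "data": {
  "steps": [
    {"dp":[0.01,0,-0.4],"claw":0,"turn":[0,0,0]},
    {"dp":[0.01,0,-0.8],"claw":0,"turn":[0,0,0]},
    {"dp":[0.01,0,-0.8],"claw":0,"turn":[0,0,0]},
    {"dp":[0.01,0,-0.8],"claw":0,"turn":[0,0,0]}
  ]
}}

```text
t: 18.25
ee_pos: [499.9, 179.4, 133.0]
orientation: [-1.572, 0.024, 0.003]
ft_force: [-0.2, 0.0, 0.1]
width: 0.9
```

Emit:
{"op": "jog_arm", "data": {
  "steps": [
    {"dp":[0,-0.06,0],"claw":0,"turn":[0,0,0]},
    {"dp":[0,-0.12,0],"claw":0,"turn":[0,0,0]},
    {"dp":[0,-0.18,0],"claw":0,"turn":[0,0,0]},
    {"dp":[0,-0.24,0],"claw":0,"turn":[0,0,0]},
    {"dp":[0,-0.3,0],"claw":0,"turn":[0,0,0]},
    {"dp":[0,-0.3,0],"claw":0,"turn":[0,0,0]}
  ]
}}

```text
t: 18.75
ee_pos: [500.6, 154.7, 134.0]
orientation: [-1.572, 0.023, 0.001]
ft_force: [0.7, 0.3, 0.6]
width: 0.3
```

```bash
python3 st.py
```

```text
[500.6 154.7 134. ] 18.75 yaw -0.8 [-0.016 -0.001 -1.   ] [0.7 0.3 0.6] 0.3
disp y 305.69379146950246 x off -0.3542677456842398
```

Run:
```python
from h import *
s=grab('scene');c=s['img'][150:300,160:340][:,:,::-1]
cv2.imwrite('pics/s10.png',cv2.resize(c,None,fx=3.8,fy=3.8,interpolation=cv2.INTER_CUBIC))
```

```text
(no output)
```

View pics/s10.png

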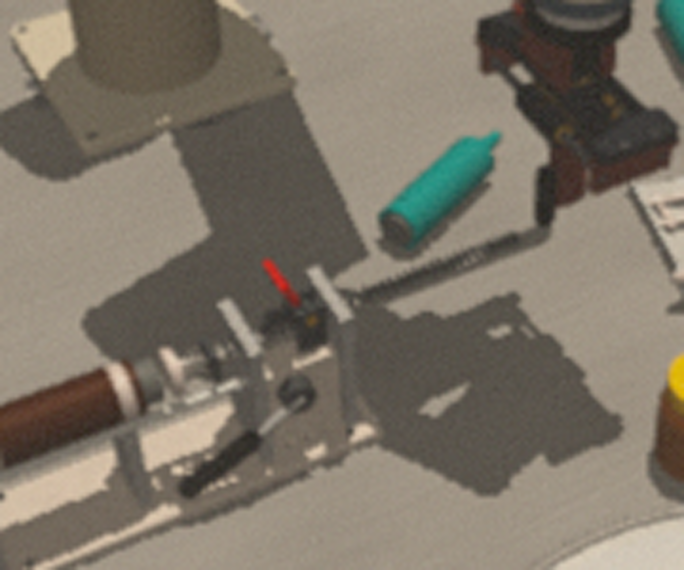

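Emit:
{"op": "jog_arm", "data": {
  "steps": [
    {"dp":[0,-0.04,0],"claw":0,"turn":[0,0,0]},
    {"dp":[0,-0.08,0],"claw":0,"turn":[0,0,0]},
    {"dp":[0,-0.12,0],"claw":0,"turn":[0,0,0]}
  ]
}}

```text
t: 19.05
ee_pos: [500.3, 145.3, 133.6]
orientation: [-1.572, 0.024, 0.002]
ft_force: [-1.2, 8.1, 1.1]
width: 0.3
```

Emit:
{"op": "jog_arm", "data": {
  "steps": [
    {"dp":[0,-0.03,0],"claw":0,"turn":[0,0,0]},
    {"dp":[0,-0.06,0],"claw":0,"turn":[0,0,0]}
  ]
}}

```text
t: 19.22
ee_pos: [500.2, 141.3, 133.7]
orientation: [-1.57, 0.025, 0.002]
ft_force: [-1.3, 11.2, 0.1]
width: 0.2
```

Emit:
{"op": "jog_arm", "data": {
  "steps": [
    {"dp":[0,-0.03,0],"claw":0,"turn":[0,0,0]},
    {"dp":[0,-0.05,0],"claw":0,"turn":[0,0,0]}
  ]
}}

```text
t: 19.38
ee_pos: [500.1, 138.5, 133.7]
orientation: [-1.567, 0.025, 0.001]
ft_force: [-1.0, 12.2, 0.3]
width: 0.5
```

Emit:
{"op": "jog_arm", "data": {
  "steps": [
    {"dp":[0,-0.03,0],"claw":0,"turn":[0,0,0]},
    {"dp":[0,-0.05,0],"claw":0,"turn":[0,0,0]},
    {"dp":[0,-0.05,0],"claw":0,"turn":[0,0,0]}
  ]
}}

```text
t: 19.63
ee_pos: [500.1, 136.0, 133.8]
orientation: [-1.565, 0.026, 0.0]
ft_force: [-1.3, 13.4, -1.1]
width: 0.5
```

Emit:
{"op": "jog_arm", "data": {
  "steps": [
    {"dp":[0,-0.03,0],"claw":0,"turn":[0,0,0]},
    {"dp":[0,-0.05,0],"claw":0,"turn":[0,0,0]},
    {"dp":[0,-0.055,0],"claw":0,"turn":[0,0,0]}
  ]
}}

```text
t: 19.88
ee_pos: [500.1, 133.6, 133.8]
orientation: [-1.561, 0.026, -0.0]
ft_force: [-1.3, 16.6, -0.4]
width: 0.6
```

Emit:
{"op": "jog_arm", "data": {
  "steps": [
    {"dp":[0,0,0],"claw":0,"turn":[0,0,0]},
    {"dp":[0,0.03,0],"claw":0,"turn":[0,0,0]},
    {"dp":[0,0.07,0],"claw":0,"turn":[0,0,0]},
    {"dp":[0,0.11,0],"claw":0,"turn":[0,0,0]},
    {"dp":[0,0.15,0],"claw":0,"turn":[0,0,0]},
    {"dp":[0,0.2,0],"claw":0,"turn":[0,0,0]},
    {"dp":[0,0.4,0],"claw":0,"turn":[0,0,0]},
    {"dp":[0,0.5,0.4],"claw":0,"turn":[0,0,0]},
    {"dp":[0,0.5,0.9],"claw":0,"turn":[0,0,0]},
    {"dp":[0,0.3,1],"claw":0,"turn":[0,0,0]}
  ]
}}

```text
t: 20.72
ee_pos: [502.9, 160.1, 218.7]
orientation: [-1.559, 0.019, -0.004]
ft_force: [0.8, 0.4, -0.7]
width: 0.4
```

Emit:
{"op": "jog_arm", "data": {
  "steps": [
    {"dp":[0,-0.6,0.7],"claw":0,"turn":[0.004,0,0]},
    {"dp":[0,-1,0.7],"claw":0,"turn":[0.004,0,0]},
    {"dp":[0,-1,0.7],"claw":0,"turn":[0.004,0,0]}
  ]
}}

```text
t: 20.97
ee_pos: [503.9, 77.7, 277.8]
orientation: [-1.547, 0.016, -0.007]
ft_force: [0.5, -0.4, -0.0]
width: 0.2
```

Emit:
{"op": "jog_arm", "data": {
  "steps": [
    {"dp":[0,-1,0],"claw":0,"turn":[0,0,0]},
    {"dp":[0,-1,0],"claw":0,"turn":[0,0,0]}
  ]
}}

```text
t: 21.13
ee_pos: [503.9, -3.4, 278.8]
orientation: [-1.547, 0.013, -0.007]
ft_force: [1.2, -0.9, -0.5]
width: 0.8
```

Emit:
{"op": "jog_arm", "data": {
  "steps": [
    {"dp":[0,-1,0],"claw":0,"turn":[0,0,0]},
    {"dp":[0,-1,0],"claw":0,"turn":[0,0,0]}
  ]
}}

```text
t: 21.3
ee_pos: [503.4, -85.4, 279.1]
orientation: [-1.548, 0.012, -0.007]
ft_force: [1.8, -0.0, -0.2]
width: 0.6
```

Emit:
{"op": "jog_arm", "data": {
  "steps": [
    {"dp":[0,-1,0],"claw":0,"turn":[0,0,0]},
    {"dp":[0,-1,0],"claw":0,"turn":[0,0,0]}
  ]
}}

```text
t: 21.47
ee_pos: [502.8, -167.6, 279.2]
orientation: [-1.548, 0.012, -0.007]
ft_force: [1.3, 0.2, 0.2]
width: 0.6
```

Emit:
{"op": "jog_arm", "data": {
  "steps": [
    {"dp":[0,-1,0],"claw":0,"turn":[0,0,0]},
    {"dp":[0,-1,0],"claw":0,"turn":[0,0,0]},
    {"dp":[0,-1,0],"claw":0,"turn":[0,0,0]},
    {"dp":[0,-1,0],"claw":0,"turn":[0,0,0]}
  ]
}}

```text
t: 21.8
ee_pos: [502.2, -249.6, 278.7]
orientation: [-1.548, 0.016, -0.01]
ft_force: [-0.6, 0.4, -0.6]
width: 1.1
```

```bash
python3 tab.py w11.png
python3 - <<'E'
from h import *
d=grab('wrist');P=cloud(d)
u=int(np.argmin(abs(P[200,:,0]-495))) if np.isfinite(P[200]).any() else 284
for v in range(0,240,4):
    r=P[v,255:310]; k=r[np.isfinite(r[:,2])]
    i=np.argmax(k[:,2]);print(v,k[i].round(0),end=' ')
s=grab('scene');c=s['img'][170:320,110:310][:,:,::-1]
cv2.imwrite('pics/s11.png',cv2.resize(c,None,fx=3.4,fy=3.4,interpolation=cv2.INTER_CUBIC))
E
```

```text
[ 502.20479511 -248.12431437  278.6977149 ] [-1.54778246  0.01487327 -0.00804396] 21.85 [ 0.44666453 -0.00939234  0.1001407 ]
tab 537 [[481.3, -223.8, 131.2], [496.8, -89.4, 164.7], [511.8, -79.2, 167.4]]
0 [508. -62. 133.] 4 [507. -66. 133.] 8 [488. -69. 134.] 12 [494. -76. 144.] 16 [486. -83. 159.] 20 [494. -89. 167.] 24 [486. -92. 168.] 28 [495. -83. 128.] 32 [493. -86. 128.] 36 [498. -90. 127.] 40 [494. -93. 129.] 44 [501. -97. 128.] 48 [ 497. -100.  126.] 52 [ 500. -101.  119.] 56 [ 499. -104.  114.] 60 [ 491. -108.  119.] 64 [ 504. -115.  133.] 68 [ 480. -118.  132.] 72 [ 516. -122.  131.] 76 [ 491. -123.  119.] 80 [ 498. -126.  114.] 84 [ 499. -130.  119.] 88 [ 497. -133.  114.] 92 [ 493. -138.  119.] 96 [ 501. -141.  114.] 100 [ 494. -145.  114.] 104 [ 501. -149.  113.] 108 [ 498. -153.  114.] 112 [ 503. -157.  125.] 116 [ 492. -161.  122.] 120 [ 495. -165.  118.] 124 [ 496. -169.  118.] 128 [ 499. -173.  121.] 132 [ 495. -177.  129.] 136 [ 498. -181.  128.] 140 [ 498. -185.  127.] 144 [ 498. -189.  129.] 148 [ 491. -193.  127.] 152 [ 495. -196.  131.] 156 [ 495. -200.  133.] 160 [ 496. -204.  132.] 164 [ 494. -208.  132.] 168 [ 497. -213.  132.] 172 [ 494. -216.  133.] 176 [ 491. -221.  132.] 180 [ 488. -225.  132.] 184 [ 497. -229.  133.] 188 [ 493. -233.  133.] 192 [ 493. -237.  133.] 196 [ 494. -242.  133.] 200 [ 490. -246.  133.] 204 [ 491. -250.  132.] 208 [ 496. -255.  132.] 212 [ 500. -259.  132.] 216 [ 495. -264.  132.] 220 [ 493. -268.  132.] 224 [ 495. -272.  132.] 228 [ 491. -277.  132.] 232 [ 496. -281.  133.] 236 [ 493. -286.  132.]
```

View pics/w11.png

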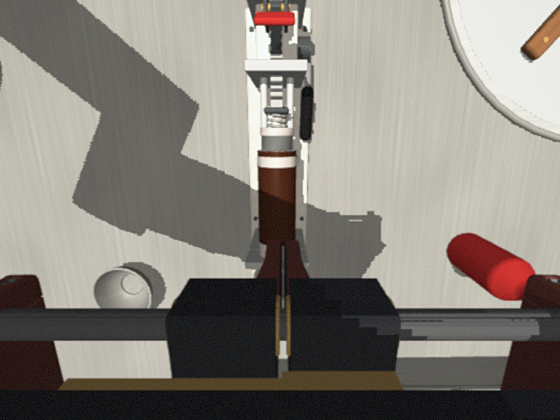

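View pics/s11.png

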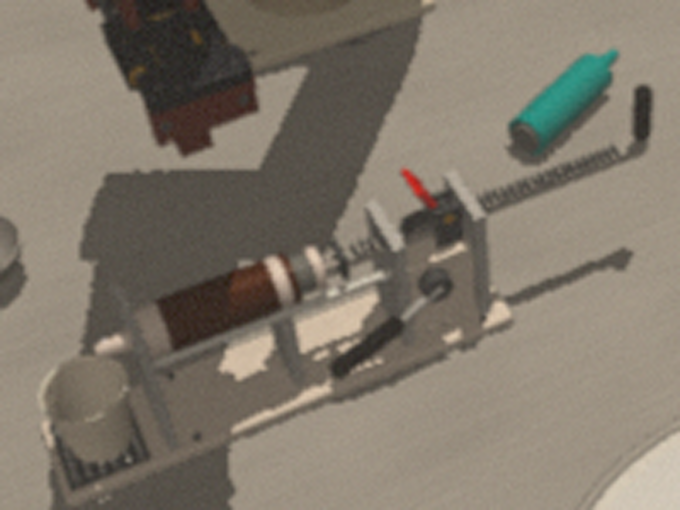

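Emit:
{"op": "jog_arm", "data": {
  "steps": [
    {"dp":[0,1,0.3],"claw":0,"turn":[0,0,0]},
    {"dp":[0,1,0.3],"claw":0,"turn":[0,0,0]},
    {"dp":[0,1,0.3],"claw":0,"turn":[0,0,0]}
  ]
}}

```text
t: 22.2
ee_pos: [502.8, -160.9, 304.8]
orientation: [-1.546, 0.008, -0.004]
ft_force: [-0.1, 0.1, -0.9]
width: 0.3
```

Emit:
{"op": "jog_arm", "data": {
  "steps": [
    {"dp":[0,1,0.3],"claw":0,"turn":[0,0,0]},
    {"dp":[0,1,0.3],"claw":0,"turn":[0,0,0]},
    {"dp":[0,1,0.3],"claw":0,"turn":[0,0,0]},
    {"dp":[0,1,0.3],"claw":0,"turn":[0,0,0]}
  ]
}}

```text
t: 22.53
ee_pos: [502.9, -78.0, 329.8]
orientation: [-1.547, 0.002, -0.001]
ft_force: [-0.7, 0.4, -0.9]
width: 0.8
```

```bash
python3 tab.py w12.png
python3 - <<'E'
from h import *
d=grab('wrist');P=cloud(d)
m=(P[...,2]>150)&(abs(P[...,0]-500)<25)&(P[...,1]>60)
q=P[m];print(len(q),np.percentile(q,[1,50,99],axis=0).round(1).tolist())
t=q[(q[:,2]>168)];print('top',len(t),np.percentile(t,[1,50,99],axis=0).round(1).tolist())
print([ (n,np.percentile(k,[1,50,99],axis=0).round(1).tolist()) for n,k in [('gB',P[(abs(P[...,2]-130)<4)&(abs(P[...,0]-480)<12)&(abs(P[...,1]+46)<12)])]])
E
```

```text
[502.72206563 -79.40738526 329.11545796] [-1.54706586e+00  3.82766282e-03 -1.31071642e-03] 22.5833 [ 0.16946439  0.29546326 -0.38323671]
tab 453 [[481.8, -92.5, 148.3], [497.1, -84.7, 159.8], [512.8, -78.2, 166.9]]
95 [[493.2, 112.0, 150.7], [500.2, 113.0, 158.3], [507.1, 118.0, 168.2]]
top 3 [[499.3, 112.0, 168.1], [500.2, 112.3, 168.2], [501.1, 112.3, 169.0]]
[('gB', [[468.9, -57.5, 128.5], [481.0, -46.0, 130.3], [491.8, -41.2, 132.7]])]
```

View pics/w12.png

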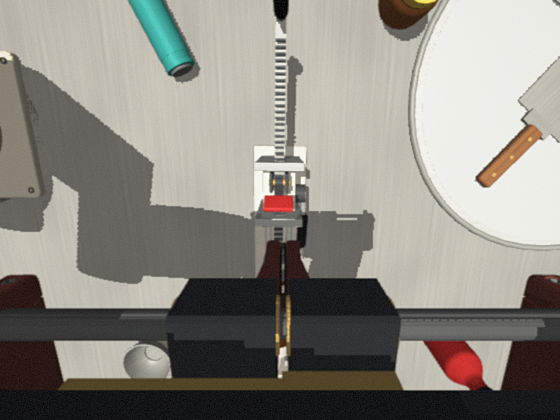

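Run:
```python
from h import *
d=grab('top');c=d['img'][120:240,170:450][:,:,::-1]
cv2.imwrite('pics/t13.png',cv2.resize(c,None,fx=2.8,fy=2.8,interpolation=cv2.INTER_CUBIC))
print(ctrl.get_obs()['t'])
```

```text
22.6833
```

View pics/t13.png

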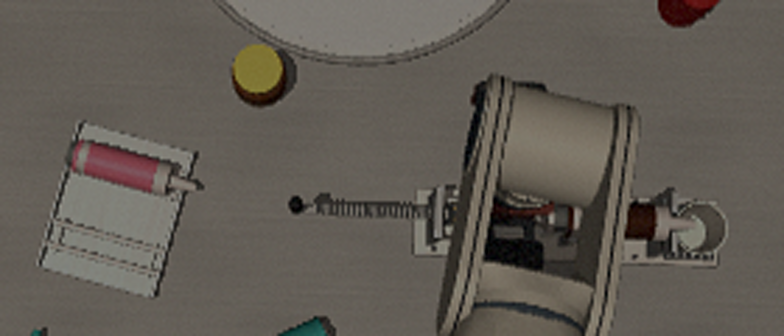

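The pink cartridge (120,165), jar (260,72) and cup (698,228) have not moved. The nozzle reaches out over the cup and the arm is clear, so I'm handing in.

```bash
python3 -c "
from workcell import ctrl
print(ctrl.close_job())"
```

```text
the job is handed in; nothing more can be done
None
```

The chocolate cartridge is loaded and held against the nozzle plate, and I handed the job in at about 22.7 s of the 64 s allowed. The hand-in gives no verdict.

**What I did:** I swung the pawl up and over, drew the rod out to its stop, and laid the brown cartridge in the cradle with its nozzle through the notch. Then I dropped the pawl back onto the teeth and pressed the rod in to about 16.6 N, roughly 12 mm of spring give, stopping short of solid. The rod backed off about 4–5 mm until the pawl held it.

**Last checks:**
- **Pawl:** it is down in the teeth, with the tab top at about 167 mm height.
- **Rod:** travel is about 86 mm, against first contact with the plug at about 93.5 mm. That leaves roughly 7 mm of spring squeeze; both figures are good to about 2 mm.
- **Cartridge:** before pressing, its centre was at dispenser y -105 mm, resting on the rails. In the last wrist and scene pictures the piston was against the plug and the nozzle was out through the notch.
- **Other objects:** the pink cartridge, cup and jar showed no movement in the last top view.

**What failed along the way:** the first pawl swing fell back, because leaving along -y caught the pawl's nose and pulled it down. I repeated it, left straight upward, and confirmed it was up before drawing the rod.

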